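Pack the desk box: hub below, lift-out tray, small things, lid

TASK

Pack the wooden desk box. First lay the USB hub flat on the bottom of the box; then set the grey lift-out tray down level on the ledges inside the box, over the hub; then lay the memory stick flat in the felt-lined half of the tray and the eraser flat in the bare half; last put the wooden lid on so that it sits fully home, and leave the closed box standing level.

Things in the scene. Friction and masses are not known exactly. Their poses are not given: they have to be found in the camera images.
- box: Open light-wood box, 0.8 kg, on the bare desk. Outside 112 (x) x 196 (y) x 56 mm high, walls 5 mm, brass label frame on its -x side. Origin: centre of its underside; z up. Inner floor at 4 mm. At each end (+y, -y) inside, a 12 mm wide ledge with its top at 24 mm carries the tray; between the ledges the floor is 102 x 162 mm.
- tray_grip (a point): Grey plastic lift-out tray, loose, 0.16 kg, on the bare desk: 94 (x) x 178 (y) mm, walls 20 high, floor 3 thick. A grip rib 90 long (along x), 12 thick, 26 high from the tray's underside crosses its middle. Point: rib centre, 13 mm above the underside; z up. Seated in the box (4 mm play all round, either way round) this point is 37 mm above the box's underside.
- felt_bay (a point): Centre of the floor of the tray's felt-lined half (charcoal felt 1.5 mm thick), 46 mm from the rib's middle along the tray's +y, 4.5 mm above the tray's underside. Each half is 88 (x) x 80 (y) mm inside. Moves with the tray.
- bare_bay (a point): Centre of the floor of the tray's bare half, 46 mm from the rib's middle along the tray's -y, 3 mm above the tray's underside. Moves with the tray.
- lid_grip (a point): Light-wood lid, loose, 0.25 kg, on the bare desk: plate 112 (x) x 196 (y) x 5 mm; plug under it 92 x 176 x 5 mm, 5 mm play in the box's rim; on top a bar handle 70 long (along x), 14 thick, 22 high. Total height 32. Point: handle centre, 21 mm above the plug's underside; z up. On the closed box it is 72 mm above the box's underside; either way round.
- hub_c (a point): USB hub, a flat grey block with ports along one side, 78 (x) x 30 (y) x 12 (z) mm, 58 g, lying flat on the desk mat (top of the mat: 3.7 mm above the bare desk). The point is its centre, 6 mm above its underside.
- eraser_c (a point): Eraser in a card sleeve, 46 (x) x 22 to 26 (y) x 13 (z) mm, 19 g, lying flat on the desk mat. The point is its centre, 6.5 mm above its underside.
- stick_c (a point): Aluminium memory stick, 56 (x) x 18 (y) x 8 (z) mm, 17 g, lying flat on the desk mat. The point is its centre, 4 mm above its underside.

How it is judged:
By the outcome, as a careful person would: the job done as asked, in the order asked, and still so for the second after the job is handed in, with the robot touching nothing.
It also fails if it takes over 144 s, if anything falls off the work surface, if the arm or the gripper's body presses on something with over 40 N, if the wrist force passes 120 N, or if a joint passes its speed limit or range.

ROBOT

A 6-joint arm with a two-finger parallel gripper is mounted at the origin on the work surface; the furniture and walls round the work are solid. World frame = base frame: x ahead of the robot, y to its left, z up, the work surface at z = 0. Lengths are in m, angles in rad, forces in N, time in s.
With the tool pointing down it reaches from about 0.275 to 0.725 m from the base axis. Payload 15.9 kg.
Tool frame: the origin (TCP) lies midway between the tips of the shut fingers; the grasp point (between the pads) lies 19 mm behind it; z points along the fingers, y is the line along which they close (so a half turn about z gives the same grasp; the last joint's range is limited). The gripper opens to 85 mm and grips with 20 to 120 N. Pads are 22 mm wide; open, the fingers measure 114 mm over their backs; the gripper's body (76 mm by 85 mm) begins 54 mm behind the grasp point. The pads swing forward as they close: fully open they stand 13 mm farther back than shut.
Start: joints at [1.303, 0.213, -0.034, 1.323, 0, 1.571], TCP at [0.132, 0.482, 0.231] pointing down, gripper open.
Joint ranges: [-2.98, 2.98], [-0.74, 1.72], [-1.14, 1.35], [-2.1, 2.04], [-1.57, 1.44], [-3.14, 3.14]. Speed limits (rad/s): [1.89, 1.89, 2.39, 2.57, 3.14, 3.14].

INTERFACE

Orientations are given as a unit quaternion [w, x, y, z].
In Python, from workcell import ctrl gives the robot as it stands.
- The arm moves only by the shell command python3 -m creep 'ROWS' [FORCE]. ROWS is JSON, a list of rows, each a list of 7 numbers: the turn, a rotation vector about the tool's x, y, z in degrees, then the shift along the tool's x, y, z in cm, then the gripper command: -1 is shut, 1 is fully open, values between are in proportion. A call has exactly 5 rows; each row is the pose to reach, as a shift and turn from the pose commanded when the call began, along the tool's axes at that moment; what a row does not reach only later rows make up. A row lasts 1/12 s, in which the tool goes at most 41.7 mm and 7.16 degrees, less where a joint would pass 70% of its speed; a pose out of reach is approached as far as the arm can. A call with a gripper value outside its range is refused whole. The fingers move at their own pace and stop on an object; FORCE is the grip in N (left out, the last holds). Time passes only in rows, so rows that repeat a pose let the fingers close, or fill a call up. It gives the time, the measured TCP pose, the force, the opening and the grip force at its end, in the units of the state.
- ctrl.read_state(): the state, without advancing time (a new reading comes with each control period).
- ctrl.capture(name): name is "scene" or "top" or "wrist"; returns the picture (384x512x3 uint8, red, green, blue); there is no depth.
- ctrl.camera_params(name): a dict with "fx", "fy", "cx", "cy" (pixels), "k1" (the pictures are not rectified: a ray, as slopes to the right and down, at radius r is drawn at 1 + k1 r^2 times it, then the intrinsics apply), "rvec" (rotation vector, rad) and "tvec" (3), from world to camera coordinates, as OpenCV has them. Camera axes: x right, y down, z forward; pixel columns grow to the right and rows downward; lengths in m; the calibration is good to about 2 mm. A picture is of the moment at which its call begins: read the wrist's pose just before it. camera_params takes no time and is no camera call; for the wrist camera it gives the pose at the moment of the call.
- ctrl.job_done(): hands the job in; it is judged then, once.
The state is a dict: "time_s": time; "joints": joint angles; "dq": joint speeds; "joint_efforts": joint torques, N m; "ee_pos": TCP position; "tcp_rot": TCP orientation; "wrist_force": force on the tool from outside, world axes, zero at the start; "moment": the same for the moment, N m; "gripper_width": finger opening in m; "grasp_force": force on a finger pad.
Only numpy, scipy, OpenCV 4.12 (cv2) and the standard library are available. Lean on these libraries where they do the work, as an engineer would, in place of code of your own. Each camera call takes 0.05 s, during which the arm holds its last target. There are 200 camera calls.

## Working session

There is one attempt and no reset: what is moved stays moved. The work goes in short steps, Python scripts to look and compute and a shell command to move; the robot and the scene stay as the last step left them, time stands still between calls to the robot, and variables do not carry over. Pictures are saved under pics/ and viewed, at most 14 in all, crops included, and the job is handed in when it is done.

```bash
ls; mkdir -p pics
python3 - <<'E'
from workcell import ctrl
import cv2
for n in("scene","top","wrist"):
    p=ctrl.camera_params(n);print(n,p)
    cv2.imwrite(f"pics/{n}0.png",cv2.resize(ctrl.capture(n)[:,:,::-1],(800,600),interpolation=cv2.INTER_CUBIC))
print(ctrl.read_state())
E
```

```text
pics
scene {'fx': 405.1221034575874, 'fy': 405.1221034575874, 'cx': 258.2388518525995, 'cy': 186.30469190602417, 'k1': -0.008031946598183418, 'rvec': array([ 2.28473825, -0.82094572,  0.29963557]), 'tvec': array([-0.37297547,  0.32637491,  0.64755128])}
top {'fx': 405.93136044952723, 'fy': 405.93136044952723, 'cx': 255.34731190332184, 'cy': 185.2997978116454, 'k1': 0.03892420679904443, 'rvec': array([ 2.17158369, -2.22178482,  0.06744505]), 'tvec': array([0.07632328, 0.52595167, 0.86082024])}
wrist {'fx': 276.4355848036462, 'fy': 276.4355848036462, 'cx': 257.4010473761764, 'cy': 195.20152463436213, 'k1': 0.006844970958940883, 'rvec': array([-2.3018955 , -1.75609913, -0.25917895]), 'tvec': array([-0.50044855, -0.03699315,  0.37952958])}
{'time_s': 0.15, 'joints': array([ 1.30300290e+00,  2.13245587e-01, -3.49112289e-02,  1.32352825e+00,
        1.15792553e-05,  1.57080297e+00]), 'dq': array([ 0.00079345, -0.00084518,  0.00206213, -0.00116616,  0.00071897,
        0.00073902]), 'joint_efforts': array([-5.72971157e-05, -6.86399317e+01,  4.87253916e+01,  1.28536459e-02,
        1.59369433e-04,  3.18692422e-06]), 'ee_pos': array([0.13222423, 0.48190864, 0.2309301 ]), 'tcp_rot': array([-6.50585571e-05,  1.33500262e-01,  9.91048678e-01, -4.39621051e-04]), 'wrist_force': array([ 0.5222493 ,  0.12908922, -0.64786375]), 'moment': array([-0.02572566,  0.02596075,  0.02907936]), 'grasp_force': 0.0, 'gripper_width': 0.0856798690094368}
```

View pics/top0.png

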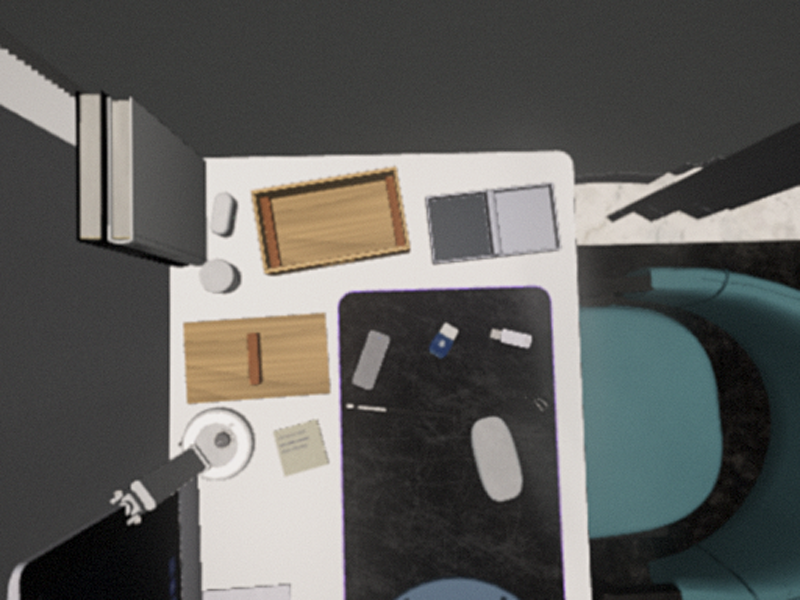

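View pics/scene0.png

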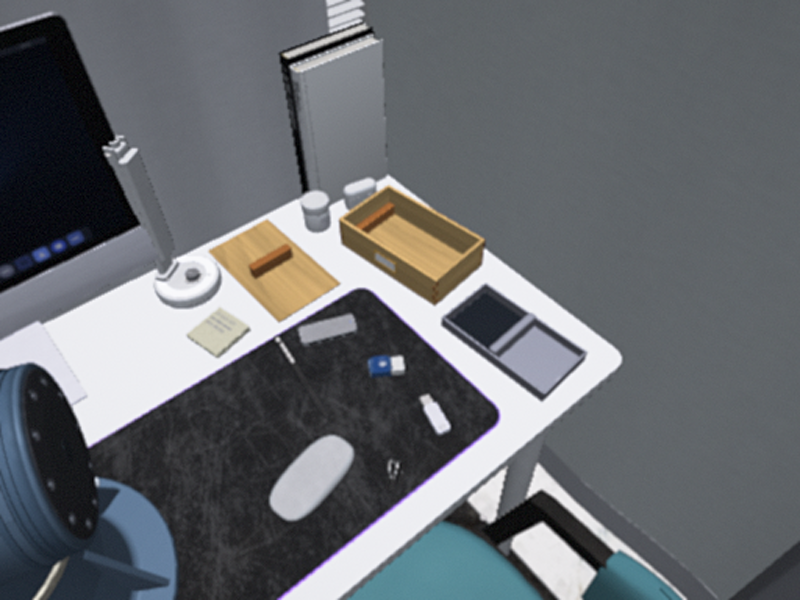

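The top view shows the box (252-410, 168-275), tray (427-560, 184-264, felt half left), lid (184-330, 314-404), hub (371,360), eraser (444,340) and stick (512,338). The scene view shows the same things, none hidden.

```bash
cat > h.py <<'E'
import numpy as np, cv2
from workcell import ctrl
from scipy.spatial.transform import Rotation as R
def ray(p,u,v,s=1.5625):
    "ray in world of a pixel in the 800x600 enlargement"
    x=((u+.5)/s-.5-p['cx'])/p['fx'];y=((v+.5)/s-.5-p['cy'])/p['fy']
    r=np.hypot(x,y);q=r
    for _ in range(9): q=r/(1+p['k1']*q*q)
    k=q/r if r else 1
    Rm=R.from_rotvec(np.ravel(p['rvec'])).as_matrix()
    d=Rm.T@np.array([x*k,y*k,1]);return -Rm.T@np.ravel(p['tvec']),d/np.linalg.norm(d)
def plane(p,u,v,z,s=1.5625):
    o,d=ray(p,u,v,s);return o+d*(z-o[2])/d[2]
def tri(obs):
    "obs: list of (params,u,v)"
    A=np.zeros((3,3));b=np.zeros(3);rs=[ray(*o) for o in obs]
    for o,d in rs: M=np.eye(3)-np.outer(d,d);A+=M;b+=M@o
    x=np.linalg.solve(A,b);return x,max(np.linalg.norm(np.cross(x-o,d)) for o,d in rs)
def proj(p,X,s=1.5625):
    c=R.from_rotvec(np.ravel(p['rvec'])).as_matrix()@np.array(X)+np.ravel(p['tvec'])
    x,y=c[:2]/c[2];k=1+p['k1']*(x*x+y*y)
    return np.array([(p['fx']*x*k+p['cx']+.5)*s-.5,(p['fy']*y*k+p['cy']+.5)*s-.5])
def state():
    s=ctrl.read_state();q=s['tcp_rot'];return s,R.from_quat([q[1],q[2],q[3],q[0]])
def go(xyz,yaw):
    """shift (cm, tool axes) and turn (deg rotvec) from the current pose to tool-down TCP xyz, closing line (tool y) along yaw (rad)"""
    s,r=state()
    best=None
    for k in(0,np.pi):
        y=np.array([np.cos(yaw+k),np.sin(yaw+k),0]);z=np.array([0,0,-1.]);x=np.cross(y,z)
        t=(r.inv()*R.from_matrix(np.c_[x,y,z])).as_rotvec(degrees=True)
        if best is None or np.linalg.norm(t)<np.linalg.norm(best):best=t
    sh=r.inv().apply(np.array(xyz)-s['ee_pos'])*100
    print('t',round(s['time_s'],2),'turn',best.round(1),'shift',sh.round(2),'tcp',s['ee_pos'].round(4),'q6',s['joints'][5].round(2))
def snap(n,name):
    p=ctrl.camera_params(n);im=ctrl.capture(n)
    cv2.imwrite(f"pics/{name}.png",cv2.resize(im[:,:,::-1],(800,600),interpolation=cv2.INTER_CUBIC));np.save(f"pics/{name}.npy",p,allow_pickle=True);return p
def load(name): return np.load(f"pics/{name}.npy",allow_pickle=True).item()
E
python3 - <<'E'
from h import *
T=ctrl.camera_params("top");S=ctrl.camera_params("scene");np.save('pics/top0.npy',T);np.save('pics/scene0.npy',S)
print('tcp in top',proj(T,[.132,.482,.231]),'base',proj(T,[0,0,0]))
P={'hub':((371,360),(327,328)),'eraser':((444,340),(386,365)),'stick':((512,338),(435,414)),'rib':((492,222),(515,333)),
'box BL(252,190)':((252,189),(341,217)),'box(397,169)':((397,169),(388,189)),'box(410,246)':((410,248),(484,240)),'box (268,274)':((266,273),(434,296)),'handle':((254,358),(271,260))}
for n,(a,b) in P.items(): print(n,*[np.round(v,4) for v in tri([(T,*a),(S,*b)])], plane(T,*a,0.01).round(3))
E
```

```text
tcp in top [-20.78917411 694.63221481] base [456.33214141 683.09245095]
hub [0.4319 0.1053 0.0158] 0.0004 [0.432 0.105 0.01 ]
eraser [0.4566 0.0049 0.0149] 0.0007 [0.457 0.004 0.01 ]
stick [ 0.458  -0.0897  0.0116] 0.0004 [ 0.458 -0.09   0.01 ]
rib [ 0.6194 -0.0668  0.0196] 0.0018 [ 0.619 -0.067  0.01 ]
box BL(252,190) [ 0.6359  0.2881 -0.006 ] 0.0444 [0.673 0.266 0.01 ]
box(397,169) [0.5986 0.0889 0.2038] 0.0544 [0.697 0.064 0.01 ]
box(410,246) [0.5956 0.0283 0.136 ] 0.0338 [0.586 0.048 0.01 ]
box (268,274) [ 0.6194  0.2133 -0.1243] 0.0809 [0.555 0.248 0.01 ]
handle [0.4391 0.2631 0.0226] 0.0001 [0.439 0.266 0.01 ]
```

View pics/wrist0.png

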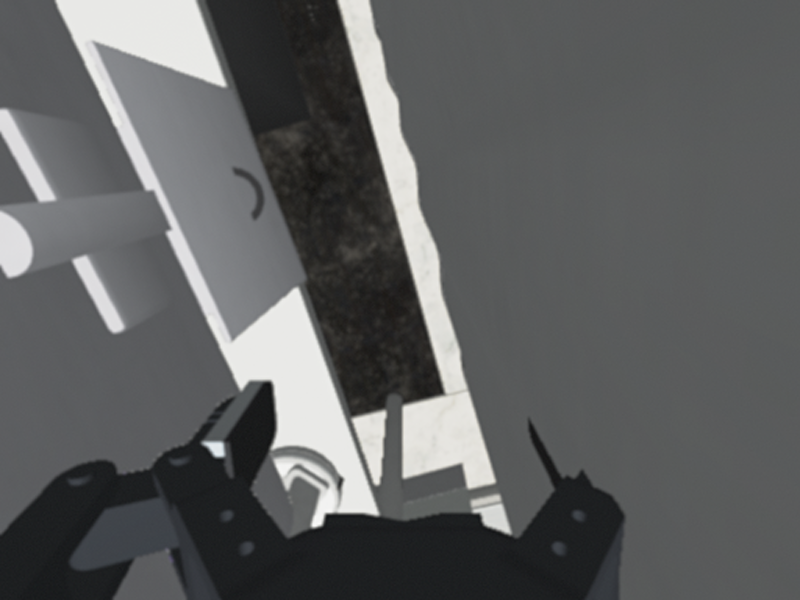

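The wrist view shows something solid (a grey panel, 95-305 x 40-340) near the gripper; before moving I need to know where the monitor stands.

Run:
```python
from h import *
T=load('top0');S=load('scene0');W=ctrl.camera_params("wrist")
s,r=state();print('tool x,y,z',r.as_matrix().T.round(2).tolist());o,d=ray(W,400,300);print('wcam',o.round(3),d.round(2),'tcp in wrist',proj(W,s['ee_pos']))
print('mon top corner',tri([(T,15,570),(S,60,15)]))
print('chin corner',tri([(T,190,490),(S,142,232)]), 'lamp head', tri([(T,130,505),(S,122,145)]),'lampbase',plane(T,218,442,.03))
print('books',tri([(T,78,93),(S,282,55)]),tri([(T,125,240),(S,300,75)]))
for q in [(60,0),(240,390),(375,510),(205,0),(300,285),(95,40),(225,85),(230,340),(350,415)]: print(q,plane(W,*q,0).round(3),plane(W,*q,.2).round(3))
for z in(0,.05): print('mon foot',z,[plane(T,*q,z).round(3).tolist() for q in[(180,490),(200,492),(200,585),(290,585)]])
```

```text
tool x,y,z [[-0.96, 0.26, 0.0], [0.26, 0.96, -0.0], [-0.0, -0.0, -1.0]]
wcam [0.06  0.503 0.373] [ 0.27 -0.08 -0.96] tcp in wrist [399.56492827 388.2119721 ]
mon top corner (array([0.30833612, 0.35203746, 0.40271801]), np.float64(0.0006069948899364426))
chin corner (array([0.29273071, 0.31456977, 0.12967126]), np.float64(0.00047250970965003077)) lamp head (array([0.31211395, 0.33269228, 0.24901308]), np.float64(0.0021157234209230324)) lampbase [0.32983421 0.30966989 0.03      ]
books (array([0.66317478, 0.41308763, 0.23424605]), np.float64(0.06544380155042281)) (array([0.57370117, 0.34131663, 0.24264045]), np.float64(0.0021959018123700698))
(60, 0) [-0.125  0.291  0.   ] [-0.026  0.404  0.2  ]
(240, 390) [0.21 0.3  0.  ] [0.13  0.409 0.2  ]
(375, 510) [0.379 0.385 0.   ] [0.208 0.448 0.2  ]
(205, 0) [-0.097  0.394  0.   ] [-0.013  0.452  0.2  ]
(300, 285) [0.127 0.39  0.   ] [0.091 0.45  0.2  ]
(95, 40) [-0.095  0.303  0.   ] [-0.012  0.41   0.2  ]
(225, 85) [-0.04   0.386  0.   ] [0.014 0.449 0.2  ]
(230, 340) [0.16 0.31 0.  ] [0.106 0.413 0.2  ]
(350, 415) [ 0.264  0.393 -0.   ] [0.155 0.452 0.2  ]
mon foot 0 [[0.262, 0.37, 0.0], [0.258, 0.342, 0.0], [0.136, 0.342, 0.0], [0.132, 0.221, 0.0]]
mon foot 0.05 [[0.274, 0.353, 0.05], [0.271, 0.327, 0.05], [0.155, 0.327, 0.05], [0.151, 0.213, 0.05]]
```

The start pose is behind the monitor (top edge ~0.40 m, y≈0.31–0.35, x up to 0.31), so I go straight up before crossing over it.

```bash
python3 -m creep '[[0,0,0,0,0,-4,1],[0,0,0,0,0,-8,1],[0,0,0,0,0,-12,1],[0,0,0,0,0,-16,1],[0,0,0,0,0,-20,1]]' 40; python3 -m creep '[[0,0,0,0,0,-4,1],[0,0,0,0,0,-8,1],[0,0,0,0,0,-8,1],[0,0,0,0,0,-8,1],[0,0,0,0,0,-8,1]]'; python3 -c "
from h import *
go([.45,.10,.45],0)"
```

```text
time_s: 0.57
ee_pos: [0.1322, 0.4819, 0.4276]
tcp_rot: [0.0, 0.134, 0.991, 0.001]
wrist_force: [0.7, 1.2, 0.4]
gripper_width: 0.0854
grasp_force: 0.0
time_s: 0.98
ee_pos: [0.1305, 0.4757, 0.4858]
tcp_rot: [0.001, 0.134, 0.991, 0.009]
wrist_force: [-0.1, -0.1, 0.4]
gripper_width: 0.0852
grasp_force: 0.0
t 0.98 turn [ 0.9 -0.7 74.7] shift [-40.75 -27.84   3.08] tcp [0.1305 0.4757 0.4858] q6 1.57
```

```bash
python3 -c "
from h import *
go([.45,.10,.42],np.pi/2)"
```

```text
t 0.98 turn [  1.    0.1 -15.3] shift [-40.75 -27.89   6.08] tcp [0.1305 0.4757 0.4858] q6 1.57
```

```bash
python3 -m creep '[[0,0,0,-3,-2,1,1],[0,0,0,-6,-4,1,1],[0,0,0,-9,-6,1,1],[0,0,0,-12.5,-8.5,1,1],[0,0,0,-16,-11,1,1]]'; python3 -m creep '[[0,0,0,-3.3,-2.2,0,1],[0,0,0,-6.6,-4.4,0,1],[0,0,0,-9.9,-6.6,1,1],[0,0,0,-13.2,-8.8,2,1],[0,0,0,-16.5,-11,3,1]]';python3 -m creep '[[0,0,-5,-3,-2,1,1],[0,0,-10,-5,-4,3,1],[0,0,-15,-7,-6,3,1],[0,0,-15,-7,-6,3,1],[0,0,-15,-7,-6,3,1]]'; python3 -c "
from h import *
go([.45,.10,.42],np.pi/2)
snap('wrist','w1')
T=load('top0')
a=plane(T,380,332,.0157);b=plane(T,362,388,.0157);print(a,b,np.degrees(np.arctan2(*(a-b)[1::-1])))"
```

```text
time_s: 1.4
ee_pos: [0.2539, 0.3277, 0.4725]
tcp_rot: [0.0, 0.133, 0.991, 0.008]
wrist_force: [1.5, 0.1, 0.3]
gripper_width: 0.0856
grasp_force: 0.0
time_s: 1.82
ee_pos: [0.384, 0.1786, 0.44]
tcp_rot: [-0.001, 0.134, 0.991, 0.009]
wrist_force: [1.0, 1.2, -0.2]
gripper_width: 0.0851
grasp_force: 0.0
time_s: 2.23
ee_pos: [0.4352, 0.104, 0.409]
tcp_rot: [0.0, 0.005, 1.0, 0.009]
wrist_force: [0.5, 0.4, 0.3]
gripper_width: 0.0855
grasp_force: 0.0
t 2.23 turn [ 1.1  0.  -0.5] shift [-1.48 -0.36 -1.11] tcp [0.4352 0.104  0.409 ] q6 0.23
[0.47013602 0.09204391 0.0157    ] [0.39456482 0.11818323 0.0157    ] -19.079989151816886
```

View pics/w1.png

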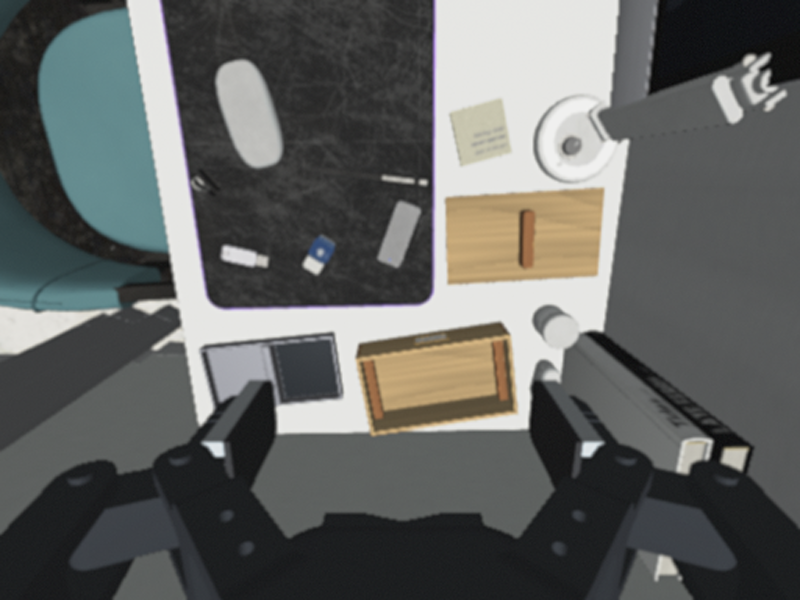

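The wrist view shows stick (245,257), eraser (319,255), hub (400,234), tray (203-342, 333-410), box (357-516, 323-434) and lid (446-604, 188-283). I'll enlarge box and tray from both views.

Run:
```python
import cv2,numpy as np
def crop(f,x,y,w,h):
    return cv2.resize(cv2.imread(f)[y:y+h,x:x+w],None,fx=2.2,fy=2.2,interpolation=cv2.INTER_CUBIC)
a=crop('pics/w1.png',190,315,340,135);b=crop('pics/top0.png',240,150,340,135)
cv2.imwrite('pics/c1.png',np.vstack([a,b]));print(a.shape)
```

```text
(297, 748, 3)
```

View pics/c1.png

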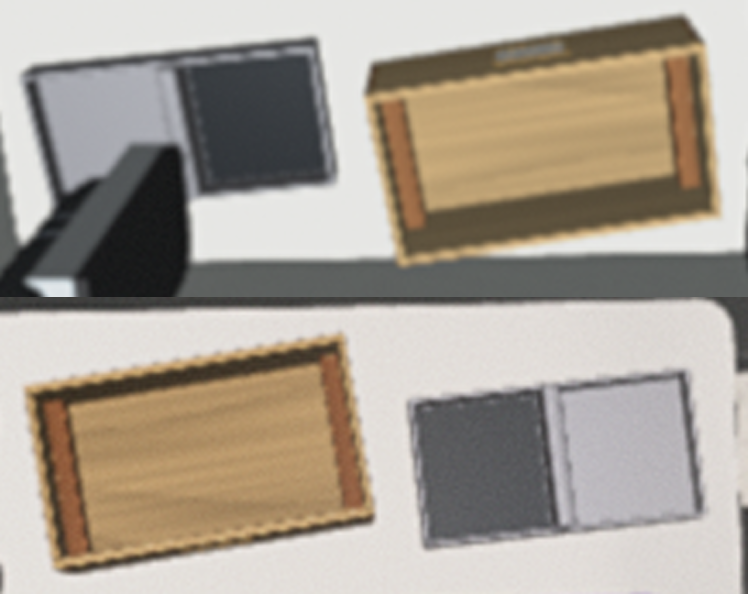

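In the crops: box rim corners in the wrist view at (366,96), (703,45), (718,216), (403,264) and in the top view at (27,385), (343,337), (373,518), (57,570); tray rim in the top view at (409,402), (688,373), (703,514), (428,548). The felt half is on the +y side.

Run:
```python
from h import *
from scipy.optimize import least_squares
T=load('top0');W=load('w1');S=load('scene0')
cw=lambda l:[((u+.5)/2.2-.5+190,(v+.5)/2.2-.5+315) for u,v in l]
ct=lambda l:[((u+.5)/2.2-.5+240,(v-297+.5)/2.2-.5+150) for u,v in l]
c=[(-1,-1),(-1,1),(1,1),(1,-1)]
def fit(n,dx,dy,z,obs):
    def X(q,k): 
        a,b=k[0]*dx/2,k[1]*dy/2;C,Sn=np.cos(q[2]),np.sin(q[2]);return [q[0]+C*a-Sn*b,q[1]+Sn*a+C*b,q[3]]
    f=lambda q:np.concatenate([proj(p,X(q,k))-uv for p,k,uv in obs])
    r=least_squares(f,[.5,.1,0.,z],loss='soft_l1');print(n,r.x[:2].round(4),'yaw',np.degrees(r.x[2]).round(2),'z',r.x[3].round(4),'rms px',np.sqrt(np.mean(r.fun**2)).round(2))
    for cam in (T,W):
        f2=lambda q:np.concatenate([proj(p,X([*q,z],k))-uv for p,k,uv in obs if p is cam]+[[0]]);r=least_squares(f2,[.5,.1,0.]);print('   one view',r.x[:2].round(4),np.degrees(r.x[2]).round(2))
bw=cw([(366,96),(703,45),(718,216),(403,264)]);bt=ct([(373,518),(57,570),(27,385),(343,337)])
fit('box',.112,.196,.056,[(W,k,u) for k,u in zip(c,bw)]+[(T,k,u) for k,u in zip(c,bt)])
tt=ct([(703,514),(428,548),(409,402),(688,373)]);tw=cw([(318,48),(336,182)])
fit('tray',.094,.178,.020,[(T,k,u) for k,u in zip(c,tt)]+[(W,k,u) for k,u in zip(c[1:3],tw)])
fit('lid',.112,.196,.010,[(T,k,u) for k,u in zip(c,[(330,395),(187,403),(184,322),(327,314)])]+[(W,k,u) for k,u in zip(c,[(446,199),(603,188),(598,275),(448,283)])])
for n,a,b in(('hub',(371,360),(400,234)),('eraser',(444,340),(319,255)),('stick',(512,338),(245,257)),('handle',(254,358),(527,238))): print(n,*[np.round(v,4) for v in tri([(T,*a),(W,*b)])])
for n,a,b,z in(('hub',(407,202),(391,266),.0157),('er',(328,238),(310,272),.0167),('st',(222,253),(268,262),.0117)):
    d=plane(W,*b,z)-plane(W,*a,z);print(n,'axis deg',np.degrees(np.arctan2(d[1],d[0])).round(1),np.linalg.norm(d).round(4))
```

```text
box [0.6213 0.1546] yaw 8.16 z 0.0509 rms px 1.51
   one view [0.6192 0.1527] 7.95
   one view [0.62   0.1557] 8.58
tray [ 0.6174 -0.0668] yaw 4.64 z 0.0122 rms px 1.34
   one view [ 0.6159 -0.0667] 5.16
   one view [ 0.6145 -0.0638] 3.91
lid [0.4382 0.2648] yaw 2.13 z 0.0024 rms px 1.63
   one view [0.4381 0.2613] 1.72
   one view [0.4387 0.2647] 2.94
hub [0.4321 0.1075 0.0077] 0.002
eraser [0.4575 0.005  0.0053] 0.0014
stick [ 0.4587 -0.0893  0.0041] 0.0019
handle [0.4384 0.2654 0.0175] 0.0014
hub axis deg -14.8 0.081
er axis deg -30.6 0.0493
st axis deg 77.8 0.0572
```

```bash
python3 -c "
from h import *
go([.432,.1065,.10],np.radians(73.5))"
```

```text
t 2.28 turn [ 1.1 -0.1 16. ] shift [ 0.38 -0.44 30.95] tcp [0.4352 0.1049 0.4096] q6 0.23
```

```bash
python3 -m creep '[[0.5,0,5,0,0,4,1],[1,0,10,0,0,8,1],[1.1,0,16,0.3,-0.3,12,1],[1.1,0,16,0.4,-0.4,16,1],[1.1,0,16,0.4,-0.4,20,1]]'; python3 -m creep '[[0,0,0,0,0,4,1],[0,0,0,0,0,8,1],[0,0,0,0,0,11,1],[0,0,0,0,0,11,1],[0,0,0,0,0,11,1]]'; python3 -c "
from h import *
go([.432,.1065,.006],np.radians(73.5))
snap('wrist','w2')"
```

```text
time_s: 2.7
ee_pos: [0.4315, 0.1061, 0.2087]
tcp_rot: [0.001, 0.142, 0.99, 0.001]
wrist_force: [0.5, 0.3, 0.9]
gripper_width: 0.0854
grasp_force: 0.0
time_s: 3.12
ee_pos: [0.4319, 0.1059, 0.1005]
tcp_rot: [-0.0, 0.142, 0.99, 0.0]
wrist_force: [0.1, 0.6, 1.2]
gripper_width: 0.0854
grasp_force: 0.0
t 3.12 turn [ 0.  -0.   0.2] shift [0.01 0.06 9.45] tcp [0.4319 0.1059 0.1005] q6 0.53
```

View pics/w2.png

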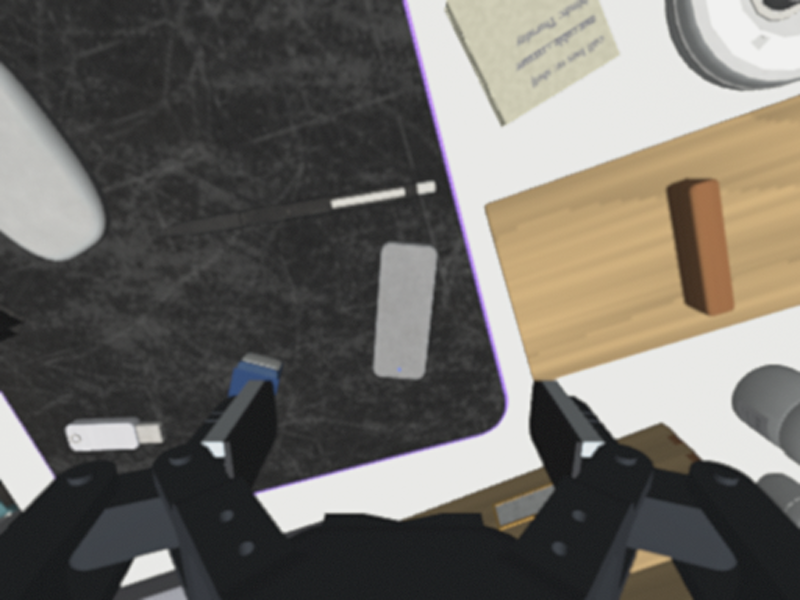

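The hub is at (405,312), its long axis from (410,243) to (400,380); the eraser lies clear of the left finger.

```bash
python3 -c "
from h import *
W=load('w2');W1=load('w1')
z=.0157
print(plane(W,405,312,z),plane(load('top0'),371,360,z))
a=plane(W,410,243,z);b=plane(W,400,380,z);d=b-a;print('axis',np.degrees(np.arctan2(d[1],d[0])),np.linalg.norm(d))
print('2 wrist',tri([(W,405,312),(W1,400,234)]),'3',tri([(W,405,312),(load('scene0'),327,328)]))
ax=np.arctan2(d[1],d[0]);print(np.degrees(ax)+90);X=plane(W,405,312,z);go([*X[:2],.006],ax+np.pi/2)"
```

```text
[0.43051669 0.1088068  0.0157    ] [0.43223233 0.10515507 0.0157    ]
axis -20.18653706756524 0.07972861430536979
2 wrist (array([0.43142013, 0.10903082, 0.01352663]), np.float64(0.00046699886447549747)) 3 (array([0.43242981, 0.10840627, 0.01181638]), np.float64(0.0006841466168128864))
69.81346293243476
t 3.17 turn [0.1 0.1 3.9] shift [0.38 0.17 9.59] tcp [0.4334 0.1061 0.1019] q6 0.52
```

```bash
python3 -m creep '[[0,0,4,0.2,0.1,3,1],[0,0,4,0.2,0.1,6,1],[0,0,4,0.2,0.1,8,1],[0,0,4,0.2,0.1,9.4,1],[0,0,4,0.2,0.1,9.4,1]]'; python3 -m creep '[[0,0,0,0,0,0,-1],[0,0,0,0,0,0,-1],[0,0,0,0,0,0,-1],[0,0,0,0,0,0,-1],[0,0,0,0,0,0,-1]]' 30;  python3 -m creep '[[0,0,0,0,0,0,-1],[0,0,0,0,0,0,-1],[0,0,0,0,0,0,-1],[0,0,0,0,0,0,-1],[0,0,0,0,0,0,-1]]'
```

```text
time_s: 3.58
ee_pos: [0.4322, 0.1073, 0.0066]
tcp_rot: [0.001, 0.177, 0.984, 0.001]
wrist_force: [-0.9, -0.6, 0.0]
gripper_width: 0.0854
grasp_force: 0.0
time_s: 4.0
ee_pos: [0.4329, 0.1072, 0.0077]
tcp_rot: [0.002, 0.177, 0.984, 0.001]
wrist_force: [-5.3, -0.8, 21.7]
gripper_width: 0.0292
grasp_force: 29.4
time_s: 4.42
ee_pos: [0.4329, 0.1072, 0.0077]
tcp_rot: [0.002, 0.177, 0.984, 0.001]
wrist_force: [-2.1, -1.5, 13.9]
gripper_width: 0.0289
grasp_force: 28.7
```

```bash
python3 -m creep '[[0,0,0,0,0,-1,-1],[0,0,0,0,0,-3,-1],[0,0,0,0,0,-6,-1],[0,0,0,0,0,-10,-1],[0,0,0,0,0,-14,-1]]'; python3 -c "
from h import *
go([.52,.15,.18],np.radians(98.2))"
```

```text
time_s: 4.83
ee_pos: [0.4309, 0.1066, 0.1484]
tcp_rot: [0.001, 0.177, 0.984, 0.0]
wrist_force: [1.0, 0.1, 0.8]
gripper_width: 0.0291
grasp_force: 30.8
t 4.83 turn [  0.    0.1 -28.5] shift [-6.85  7.17 -3.15] tcp [0.4309 0.1066 0.1484] q6 0.6
```

```bash
python3 -m creep '[[0,0,-6,-1.5,1.5,-1,-1],[0,0,-12,-3,3,-2,-1],[0,0,-18,-4.5,4.5,-3,-1],[0,0,-24,-6,6,-3.2,-1],[0,0,-28.5,-6.9,7.2,-3.2,-1]]'; python3 -m creep '[[0,0,0,0,0,0,-1],[0,0,0,0,0,0,-1],[0,0,0,0,0,0,-1],[0,0,0,0,0,0,-1],[0,0,0,0,0,0,-1]]'; python3 -c "
from h import *
go([.62,.154,.18],np.radians(98.2))
snap('wrist','w3')"
```

```text
time_s: 5.25
ee_pos: [0.5233, 0.151, 0.1801]
tcp_rot: [0.002, -0.074, 0.997, 0.001]
wrist_force: [0.3, -0.9, -0.5]
gripper_width: 0.0287
grasp_force: 30.8
time_s: 5.67
ee_pos: [0.521, 0.1501, 0.1792]
tcp_rot: [0.001, -0.071, 0.998, 0.0]
wrist_force: [0.4, -0.8, -0.3]
gripper_width: 0.0288
grasp_force: 30.8
t 5.67 turn [ 0.   0.2 -0.1] shift [-9.86 -1.01 -0.06] tcp [0.521  0.1501 0.1792] q6 0.14
```

View pics/w3.png

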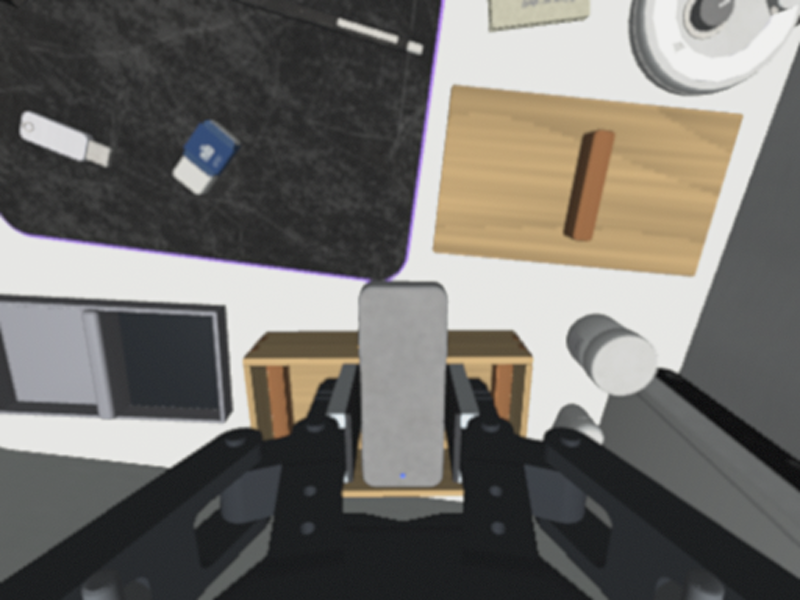

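Hub held straight, centred at (403,385); box -x rim corners at (247,358) and (530,355), nicely parallel to the hand. Tray +y end at (228,307)-(231,420); rib at (85,310)-(112,418); lid corners (452,86), (742,114), (695,276), (433,250).

Run:
```python
from h import *
W=load('w3')
a=plane(W,247,358,.056);b=plane(W,530,355,.056);d=b-a;y=np.arctan2(d[1],d[0])-np.pi/2;m=(a+b)/2
print('box',a,b,np.linalg.norm(d),'yaw',np.degrees(y),'centre',m+.056*np.array([np.cos(y),np.sin(y),0]))
for z in(.04,.056,.025):print(z,np.linalg.norm(plane(W,247,358,z)-plane(W,530,355,z)))
s,r=state()
for z in(.17,.18,.19,.2,.21): 
    a=plane(W,403,282,z);b=plane(W,403,487,z);print(z,np.linalg.norm(a-b).round(4),((a+b)/2-s['ee_pos']).round(4))
q=[plane(W,*k,.01) for k in((433,250),(452,86),(742,114),(695,276))]
print('lid',np.mean(q,0),[np.linalg.norm(q[i]-q[i-1]).round(4) for i in range(4)],[np.degrees(np.arctan2(*(q[i]-q[i-1])[1::-1])).round(1) for i in range(4)])
```

```text
box [0.57823582 0.05483247 0.056     ] [0.54950134 0.24120647 0.056     ] 0.18857608602517878 yaw 8.764646973204304 centre [0.61921464 0.15655253 0.056     ]
0.04 0.19994572929548454
0.056 0.18857608602517878
0.025 0.21060476986139615
0.17 0.0886 [ 0.0067  0.0025 -0.0092]
0.18 0.0828 [0.0013 0.0017 0.0008]
0.19 0.0769 [-0.004   0.001   0.0108]
0.2 0.0711 [-0.0094  0.0002  0.0208]
0.21 0.0652 [-0.0147 -0.0006  0.0308]
lid [0.43808409 0.26437277 0.01      ] [np.float64(0.1942), np.float64(0.1079), np.float64(0.1928), np.float64(0.11)] [np.float64(-87.6), np.float64(-177.3), np.float64(93.0), np.float64(3.5)]
```

```bash
python3 -m creep '[[0,0,0,-2,0,0,-1],[0,0,0,-5,-0.3,0,-1],[0,0,0,-8,-0.8,0,-1],[0,0,0,-10,-1,0,-1],[0,0,0,-10,-1,2,-1]]'; python3 -m creep '[[0,0,0,0,0,3,-1],[0,0,0,0,0,6,-1],[0,0,0,0,0,8,-1],[0,0,0,0,0,8,-1],[0,0,0,0,0,8,-1]]'; python3 -c "
from h import *
go([.6215,.1545,.009],np.radians(98.4))"
```

```text
time_s: 6.13
ee_pos: [0.6267, 0.1548, 0.1619]
tcp_rot: [0.005, -0.07, 0.998, 0.001]
wrist_force: [1.2, 0.7, -0.8]
gripper_width: 0.0289
grasp_force: 30.8
time_s: 6.55
ee_pos: [0.6214, 0.1545, 0.0791]
tcp_rot: [0.001, -0.071, 0.997, 0.0]
wrist_force: [0.6, 0.1, 1.2]
gripper_width: 0.0292
grasp_force: 30.8
t 6.55 turn [ 0.   0.1 -0.3] shift [-0.    0.    7.01] tcp [0.6214 0.1545 0.0791] q6 0.1
```

```bash
python3 -m creep '[[0,0,0,0,0,1.5,-1],[0,0,0,0,0,3,-1],[0,0,0,0,0,4.5,-1],[0,0,0,0,0,6,-1],[0,0,0,0,0,6,-1]]'; python3 -m creep '[[0,0,0,0,0,0.5,-1],[0,0,0,0,0,0.8,-1],[0,0,0,0,0,1,-1],[0,0,0,0,0,1,-1],[0,0,0,0,0,1,-1]]'
```

```text
time_s: 6.97
ee_pos: [0.6219, 0.1546, 0.0188]
tcp_rot: [0.001, -0.071, 0.997, 0.0]
wrist_force: [-0.6, -0.0, -0.6]
gripper_width: 0.0288
grasp_force: 30.8
time_s: 7.38
ee_pos: [0.6226, 0.1548, 0.0098]
tcp_rot: [0.002, -0.071, 0.997, 0.0]
wrist_force: [0.2, -0.2, -0.9]
gripper_width: 0.0288
grasp_force: 30.8
```

```bash
python3 -m creep '[[0,0,0,0,0,0.1,-1],[0,0,0,0,0,0.2,-1],[0,0,0,0,0,0.2,-1],[0,0,0,0,0,0.2,0.2],[0,0,0,0,0,0.2,0.2]]'; python3 -m creep '[[0,0,0,0,0,0,0.2],[0,0,0,0,0,0,0.2],[0,0,0,0,0,-2,0.2],[0,0,0,0,0,-5,0.2],[0,0,0,0,0,-9,0.2]]'; python3 -m creep '[[0,0,0,0,0,-3,0.6],[0,0,0,0,0,-5,1],[0,0,0,1,3,-5,1],[0,0,0,2,6,-5,1],[0,0,0,2,9,-5,1]]';python3 -c "
from h import *
go([.6165,-.065,.15],np.radians(95))
snap('wrist','w4')
snap('top','t4')"
```

```text
time_s: 7.8
ee_pos: [0.6224, 0.1548, 0.0074]
tcp_rot: [0.001, -0.071, 0.997, 0.0]
wrist_force: [0.1, 0.3, 0.8]
gripper_width: 0.0506
grasp_force: 0.0
time_s: 8.22
ee_pos: [0.6203, 0.1543, 0.0958]
tcp_rot: [-0.001, -0.071, 0.997, -0.0]
wrist_force: [0.6, 1.4, -0.5]
gripper_width: 0.0511
grasp_force: 0.0
time_s: 8.63
ee_pos: [0.5883, 0.2415, 0.1479]
tcp_rot: [0.002, -0.071, 0.998, 0.0]
wrist_force: [-0.4, -0.4, -0.4]
gripper_width: 0.0855
grasp_force: 0.0
t 8.63 turn [0.  0.2 3.1] shift [  1.52 -30.74  -0.24] tcp [0.5883 0.2415 0.1479] q6 0.25
```

I went toward the books by mistake; still clear, going back toward the tray.

```bash
python3 -m creep '[[0,0,0,0,-4,-1,1],[0,0,0,0.5,-8,-1.5,1],[0,0,0,1,-12,-1.5,1],[0,0,0,1.5,-16,-1.5,1],[0,0,1,2,-20,-1.5,1]]'; python3 -m creep '[[0,0,1,1,-3,0,1],[0,0,2,2,-6,0,1],[0,0,2,3,-9,0,1],[0,0,2,4,-10,0,1],[0,0,2,4,-10,0,1]]';python3 -c "
from h import *
go([.6165,-.065,.15],np.radians(95))
snap('wrist','w5')"
```

```text
time_s: 9.15
ee_pos: [0.5976, 0.0379, 0.1621]
tcp_rot: [0.001, -0.063, 0.998, 0.0]
wrist_force: [0.2, 0.1, -0.2]
gripper_width: 0.0857
grasp_force: 0.0
time_s: 9.57
ee_pos: [0.5693, -0.0669, 0.1619]
tcp_rot: [0.001, -0.043, 0.999, 0.0]
wrist_force: [1.0, 0.1, -0.3]
gripper_width: 0.0855
grasp_force: 0.0
t 9.57 turn [ 0.   0.1 -0. ] shift [-4.71 -0.22  1.2 ] tcp [ 0.5693 -0.0669  0.1619] q6 -0.2
```

View pics/w5.png

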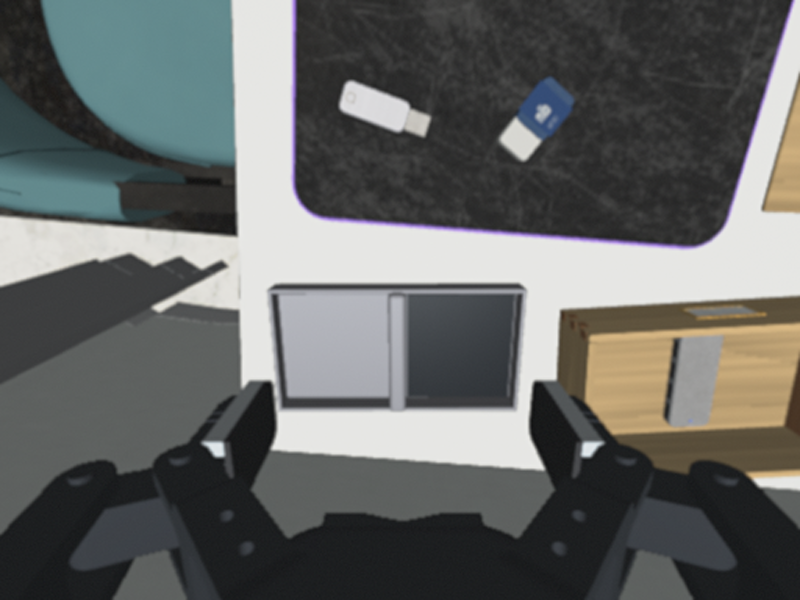

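Tray rim at (270,290), (525,290), (517,409), (281,410), parallel to the hand, rib at x≈398; the hub lies flat in the box at (693,380).

Run:
```python
from h import *
W=load('w5')
for z in(.012,.016,.02):
    q=[plane(W,*k,z) for k in((270,290),(525,290),(517,409),(281,410))]
    print('tray',z,np.mean(q,0).round(4),[np.linalg.norm(q[i]-q[i-1]).round(4) for i in range(4)],[np.degrees(np.arctan2(*(q[i]-q[i-1])[1::-1])).round(1) for i in range(4)])
print('rib',plane(W,398,293,.026),plane(W,398,410,.026))
go([.6155,-.0655,.006],np.radians(94.8))
T=load('t4')
```

```text
tray 0.012 [ 0.6198 -0.0643  0.012 ] [np.float64(0.0947), np.float64(0.1783), np.float64(0.0939), np.float64(0.18)] [np.float64(-175.1), np.float64(95.0), np.float64(6.0), np.float64(-84.7)]
tray 0.016 [ 0.6181 -0.0644  0.016 ] [np.float64(0.0935), np.float64(0.1759), np.float64(0.0926), np.float64(0.1776)] [np.float64(-175.1), np.float64(95.0), np.float64(6.0), np.float64(-84.7)]
tray 0.02 [ 0.6164 -0.0645  0.02  ] [np.float64(0.0922), np.float64(0.1734), np.float64(0.0913), np.float64(0.1751)] [np.float64(-175.1), np.float64(95.0), np.float64(6.0), np.float64(-84.7)]
rib [ 0.57114225 -0.06844124  0.026     ] [ 0.65901607 -0.06105718  0.026     ]
t 9.62 turn [0.  0.1 0.2] shift [-4.48 -0.43 15.61] tcp [ 0.5701 -0.0653  0.162 ] q6 -0.2
```

```bash
python3 -m creep '[[0,0,0,-1.5,0,3,1],[0,0,0,-3,-0.2,6,0.6],[0,0,0,-4.6,-0.3,9,0.4],[0,0,0,-4.6,-0.3,12,0.4],[0,0,0,-4.6,-0.3,14,0.4]]'; python3 -m creep '[[0,0,0,0,0,0.7,0.4],[0,0,0,0,0,1.3,0.4],[0,0,0,0,0,1.5,0.4],[0,0,0,0,0,1.5,-1],[0,0,0,0,0,1.5,-1]]' 50;  python3 -m creep '[[0,0,0,0,0,0,-1],[0,0,0,0,0,0,-1],[0,0,0,0,0,0,-1],[0,0,0,0,0,0,-1],[0,0,0,0,0,0,-1]]'
```

```text
time_s: 10.03
ee_pos: [0.6168, -0.0613, 0.0188]
tcp_rot: [0.0, -0.046, 0.999, 0.001]
wrist_force: [-0.6, 0.9, -0.7]
gripper_width: 0.0598
grasp_force: 0.0
time_s: 10.45
ee_pos: [0.618, -0.0627, 0.0084]
tcp_rot: [0.002, -0.045, 0.999, 0.0]
wrist_force: [-0.8, -0.3, -0.4]
gripper_width: 0.0368
grasp_force: 0.0
time_s: 10.87
ee_pos: [0.6179, -0.063, 0.0082]
tcp_rot: [0.002, -0.045, 0.999, 0.0]
wrist_force: [-1.4, -0.3, 7.6]
gripper_width: 0.0108
grasp_force: 50.0
```

```bash
python3 -m creep '[[0,0,0,0,0,-1,-1],[0,0,0,0,0,-3,-1],[0,0,0,0,0,-6,-1],[0,0,0,0,0,-9,-1],[0,0,0,0,0,-10,-1]]'; python3 -c "
from h import *
print(state()[0]['wrist_force'],state()[0]['moment'])
go([.620,.155,.11],np.radians(98.4))"
```

```text
time_s: 11.28
ee_pos: [0.6185, -0.0631, 0.1122]
tcp_rot: [0.004, -0.045, 0.999, 0.0]
wrist_force: [1.5, -0.7, -1.1]
gripper_width: 0.0112
grasp_force: 48.9
[ 1.47889273 -0.68850759 -1.05358136] [-0.01508012 -0.05811009  0.00249932]
t 11.28 turn [-0.   0.5 -3.2] shift [-2.1  21.71  0.23] tcp [ 0.6185 -0.0631  0.1122] q6 -0.19
```

```bash
python3 -m creep '[[0,0,0,-0.3,2,0,-1],[0,0,0,-0.6,5,0,-1],[0,0,-1,-0.9,8,0,-1],[0,0,-2,-1.2,11,0,-1],[0,0,-3.2,-1.4,14,0,-1]]';  python3 -m creep '[[0,0,0,0.2,3,0,-1],[0,0,0,0.1,6,0,-1],[0,0,0,0,7.6,0,-1],[0,0,0,0,7.7,1,-1],[0,0,0,0,7.7,2,-1]]'; python3 -m creep '[[0,0,0,0,0,0.5,-1],[0,0,0,0,0,0.5,-1],[0,0,0,0,0,0.5,-1],[0,0,0,0,0,0.5,-1],[0,0,0,0,0,0.5,-1]]';python3 -c "
from h import *
go([.620,.155,.08],np.radians(98.4))
snap('wrist','w6')"
```

```text
time_s: 11.7
ee_pos: [0.618, 0.079, 0.1073]
tcp_rot: [0.001, -0.073, 0.997, 0.0]
wrist_force: [0.5, 0.4, -2.6]
gripper_width: 0.0113
grasp_force: 48.9
time_s: 12.12
ee_pos: [0.6072, 0.1549, 0.0871]
tcp_rot: [0.002, -0.074, 0.997, 0.0]
wrist_force: [-0.3, 0.2, -2.8]
gripper_width: 0.0107
grasp_force: 49.1
time_s: 12.53
ee_pos: [0.6075, 0.1535, 0.0826]
tcp_rot: [0.002, -0.072, 0.997, 0.0]
wrist_force: [0.7, 0.6, -2.0]
gripper_width: 0.0111
grasp_force: 49.0
t 12.53 turn [ 0.   0.2 -0.1] shift [-1.26 -0.03  0.27] tcp [0.6075 0.1535 0.0826] q6 0.1
```

View pics/w6.png

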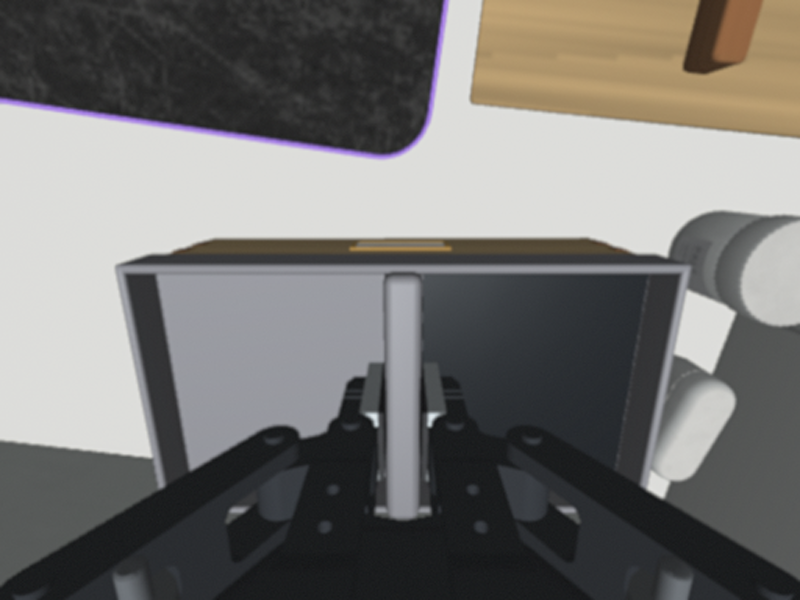

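The tray hangs level above the box (tray rim (120,266)-(687,267), box bottom edge (212,239)-(590,239)), laterally centred to about 1 mm; I'll work out the offset along x.

Run:
```python
from h import *
W=load('w6');s,r=state();o,_=ray(W,400,300)
zr=s['ee_pos'][2]-.0082+.020
f=lambda u,v,z:r.inv().apply(plane(W,u,v,z)-s['ee_pos']).round(4)
print('cam z',o,'rim z',zr)
for dz in(0,-.004): print(dz,'tray rim -x corners in tool frame',f(120,265,zr+dz),f(687,266,zr+dz),'box bottom',f(212,239,0+dz),f(590,239,dz))
```

```text
cam z [0.53320444 0.14394174 0.22477901] rim z 0.0944138336924768
0 tray rim -x corners in tool frame [ 0.0477 -0.0852 -0.012 ] [ 0.0474  0.0883 -0.0119] box bottom [ 0.0422 -0.0977  0.0824] [0.0422 0.0985 0.0825]
-0.004 tray rim -x corners in tool frame [ 0.0469 -0.0879 -0.008 ] [ 0.0466  0.091  -0.0079] box bottom [ 0.0416 -0.0995  0.0864] [0.0416 0.1003 0.0865]
```

```bash
python3 -m creep '[[0,0,0,-0.7,-0.05,0,-1],[0,0,0,-1.35,-0.1,0,-1],[0,0,0,-1.35,-0.1,0.7,-1],[0,0,0,-1.35,-0.1,1.3,-1],[0,0,0,-1.35,-0.1,1.3,-1]]';  python3 -m creep '[[0,0,0,0,0,0.4,-1],[0,0,0,0,0,0.8,-1],[0,0,0,0,0,1.2,-1],[0,0,0,0,0,1.2,-1],[0,0,0,0,0,1.2,-1]]'
```

```text
time_s: 13.0
ee_pos: [0.6198, 0.1547, 0.0672]
tcp_rot: [0.0, -0.073, 0.997, 0.0]
wrist_force: [-0.5, -0.5, -2.3]
gripper_width: 0.0108
grasp_force: 49.0
time_s: 13.42
ee_pos: [0.6205, 0.1549, 0.057]
tcp_rot: [0.001, -0.073, 0.997, 0.0]
wrist_force: [0.1, -0.9, -1.6]
gripper_width: 0.0108
grasp_force: 49.0
```

```bash
python3 -m creep '[[0,0,0,0,0,0.5,-1],[0,0,0,0,0,1,-1],[0,0,0,0,0,1.5,-1],[0,0,0,0,0,2,-1],[0,0,0,0,0,2.1,-1]]';  python3 -m creep '[[0,0,0,0,0,0.1,-1],[0,0,0,0,0,0.2,-1],[0,0,0,0,0,0.3,-1],[0,0,0,0,0,0.3,-1],[0,0,0,0,0,0.3,-1]]'
```

```text
time_s: 13.83
ee_pos: [0.6202, 0.1548, 0.0349]
tcp_rot: [0.001, -0.073, 0.997, 0.0]
wrist_force: [0.6, 0.6, -2.1]
gripper_width: 0.0109
grasp_force: 49.0
time_s: 14.25
ee_pos: [0.6209, 0.155, 0.0333]
tcp_rot: [0.001, -0.073, 0.997, 0.0]
wrist_force: [0.5, -0.0, -2.1]
gripper_width: 0.011
grasp_force: 49.0
```

```bash
python3 -m creep '[[0,0,0,0,0,0.1,-1],[0,0,0,0,0,0.15,-1],[0,0,0,0,0,0.15,-1],[0,0,0,0,0,0.15,-1],[0,0,0,0,0,0.15,-1]]'
```

```text
time_s: 14.67
ee_pos: [0.621, 0.155, 0.0322]
tcp_rot: [0.002, -0.073, 0.997, 0.0]
wrist_force: [-2.9, -0.4, 5.8]
gripper_width: 0.0112
grasp_force: 49.9
```

```bash
python3 -m creep '[[0,0,0,0,0,0,-0.1],[0,0,0,0,0,0,-0.1],[0,0,0,0,0,0,-0.1],[0,0,0,0,0,0,-0.1],[0,0,0,0,0,-1,-0.1]]';python3 -m creep '[[0,0,0,0,0,-2,0],[0,0,0,0,0,-5,0],[0,0,0,0,0,-9,1],[0,0,0,0,0,-12,1],[0,0,0,2,-2,-13,1]]'
python3 - <<'E'
from h import *
W=load('w5');T=load('top0');W1=load('w1')
for n,a,b,z in(('st',(345,97),(428,123),.0117),('er',(560,90),(511,148),.0167)):
    p,q=plane(W,*a,z),plane(W,*b,z);d=q-p;print(n,((p+q)/2).round(4),np.linalg.norm(d).round(4),np.degrees(np.arctan2(d[1],d[0])).round(1))
print('stick 3',tri([(W,386.5,110),(T,512,338),(W1,245,257)]),'er',tri([(W,536,119),(T,444,340),(W1,319,255)]))
go([.459,-.0895,.10],np.radians(-12))
E
```

```text
time_s: 15.08
ee_pos: [0.6196, 0.1547, 0.0402]
tcp_rot: [-0.0, -0.073, 0.997, 0.0]
wrist_force: [-0.1, -0.2, -0.7]
gripper_width: 0.0384
grasp_force: 0.0
time_s: 15.5
ee_pos: [0.6071, 0.135, 0.1774]
tcp_rot: [0.005, -0.074, 0.997, 0.001]
wrist_force: [1.5, -0.2, 0.3]
gripper_width: 0.0771
grasp_force: 0.0
st [ 0.4583 -0.085   0.0117] 0.0535 78.9
er [0.4564 0.0063 0.0167] 0.0425 -34.5
stick 3 (array([ 0.45815969, -0.08655678,  0.01199849]), np.float64(0.0028092192737987497)) er (array([0.45648011, 0.00655069, 0.01596263]), np.float64(0.0020991386179067244))
t 15.5 turn [ -0.3   0.6 -69.5] shift [ 18.05 -20.03   7.5 ] tcp [0.6071 0.135  0.1774] q6 0.07
```

```bash
python3 -m creep '[[0,0,-7,2,-2,0,1],[0,0,-14,5,-5,0,1],[0,0,-21,8,-8,0,1],[0,0,-28,10.5,-11,1,1],[0,0,-35,13,-14,2,1]]'; python3 -c "
from h import *
go([.4585,-.0868,.10],np.radians(-11.5))"
```

```text
time_s: 15.92
ee_pos: [0.4952, -0.0251, 0.1526]
tcp_rot: [0.002, -0.37, 0.929, -0.001]
wrist_force: [0.6, -1.7, -0.2]
gripper_width: 0.0857
grasp_force: 0.0
t 15.92 turn [ -0.2   0.2 -35.1] shift [ 6.93 -1.94  5.24] tcp [ 0.4952 -0.0251  0.1526] q6 -0.81
```

```bash
python3 -m creep '[[0,0,-7,2,-0.5,1,1],[0,0,-14,4,-1,2,1],[0,0,-21,6,-1.5,3,1],[0,0,-28,6.9,-1.9,4.4,1],[0,0,-35.1,6.9,-1.9,5.4,1]]';python3 -m creep '[[0,0,0,0,0,0,0.4],[0,0,0,0,0,0,0.2],[0,0,0,0,0,0,0],[0,0,0,0,0,0,0],[0,0,0,0,0,0,0]]'; python3 -c "
from h import *
go([.4585,-.0868,.006],np.radians(-11.5))
snap('wrist','w7');snap('top','t7')
a=cv2.imread('pics/w7.png')
cv2.imwrite('pics/c7.png',np.vstack([a[150:450,150:750],cv2.resize(cv2.imread('pics/t7.png')[150:300,240:540],(600,300))]))"
```

```text
time_s: 16.33
ee_pos: [0.458, -0.0864, 0.0976]
tcp_rot: [0.001, -0.632, 0.775, -0.001]
wrist_force: [0.9, -0.0, -0.4]
gripper_width: 0.0853
grasp_force: 0.0
time_s: 16.75
ee_pos: [0.4595, -0.0846, 0.0982]
tcp_rot: [0.002, -0.63, 0.777, -0.001]
wrist_force: [-0.5, -0.1, 0.6]
gripper_width: 0.0425
grasp_force: 0.0
t 16.75 turn [-0.2  0.1 -0.4] shift [0.25 0.08 9.22] tcp [ 0.4595 -0.0846  0.0982] q6 -1.55
```

View pics/c7.png

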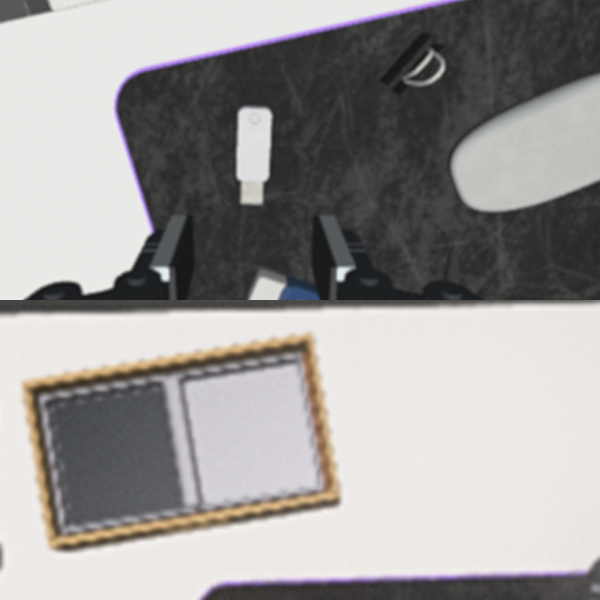

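The tray sits level inside the box rim; the stick is upright in the wrist view, from (404,257) to (402,355), centred between the fingers.

```bash
python3 -c "
from h import *
W=load('w7');s,r=state()
for z in(.0117,.0077):
  a,b=plane(W,404,257,z),plane(W,402,355,z);print(np.linalg.norm(a-b),(a+b)/2,r.inv().apply((a+b)/2-s['ee_pos']))"
```

```text
0.056843703155010986 [ 0.45823554 -0.0863247   0.0117    ] [0.00201697 0.00090162 0.08616876]
0.05783754461729733 [ 0.45850253 -0.0851125   0.0077    ] [0.00078136 0.00090194 0.09017051]
```

```bash
python3 -m creep '[[0,0,0,0.1,0.1,3,0],[0,0,0,0.1,0.1,6,0],[0,0,0,0.1,0.1,8.5,0],[0,0,0,0.1,0.1,9.2,0],[0,0,0,0.1,0.1,9.2,0]]'; python3 -m creep '[[0,0,0,0,0,0,-1],[0,0,0,0,0,0,-1],[0,0,0,0,0,0,-1],[0,0,0,0,0,0,-1],[0,0,0,0,0,0,-1]]' 25;  python3 -m creep '[[0,0,0,0,0,0,-1],[0,0,0,0,0,-1,-1],[0,0,0,0,0,-4,-1],[0,0,0,0,0,-8,-1],[0,0,0,0,0,-12,-1]]'; python3 -c "
from h import *
go([.6144,.2005,.13],np.radians(8.4))
p=snap('wrist','w8')"
```

```text
time_s: 17.27
ee_pos: [0.4567, -0.0852, 0.0043]
tcp_rot: [0.0, -0.63, 0.776, 0.001]
wrist_force: [-0.2, 0.7, 0.3]
gripper_width: 0.0427
grasp_force: 0.0
time_s: 17.68
ee_pos: [0.4592, -0.0856, 0.0071]
tcp_rot: [0.002, -0.63, 0.776, -0.001]
wrist_force: [0.6, 0.8, 5.9]
gripper_width: 0.0168
grasp_force: 25.3
time_s: 18.1
ee_pos: [0.4572, -0.0855, 0.128]
tcp_rot: [0.001, -0.63, 0.776, -0.001]
wrist_force: [1.5, -0.3, -0.7]
gripper_width: 0.0168
grasp_force: 24.7
t 18.1 turn [ -0.2   0.1 -20.3] shift [-31.22  -9.51  -0.13] tcp [ 0.4572 -0.0855  0.128 ] q6 -1.55
```

```bash
python3 -m creep '[[0,0,0,-2,-0.6,0,-1],[0,0,-5,-5.5,-1.7,0,-1],[0,0,-10,-9,-2.8,0,-1],[0,0,-15,-13,-4,0,-1],[0,0,-20.3,-17,-5.2,0,-1]]'; python3 -c "
from h import *
go([.6138,.2005,.1],np.radians(8.4))"
```

```text
time_s: 18.57
ee_pos: [0.5445, 0.0717, 0.1275]
tcp_rot: [-0.002, 0.758, -0.652, 0.002]
wrist_force: [0.6, -0.5, -0.5]
gripper_width: 0.0169
grasp_force: 24.7
t 18.57 turn [-0.3  0.   0.2] shift [-11.69  -8.77   2.8 ] tcp [0.5445 0.0717 0.1275] q6 -1.59
```

```bash
python3 -m creep '[[0,0,0,-3,-2.2,0,-1],[0,0,0,-6,-4.5,0,-1],[0,0,0,-9,-6.7,0.5,-1],[0,0,0,-11.7,-8.8,1.5,-1],[0,0,0,-11.7,-8.8,2.8,-1]]';python3 -m creep '[[0,0,0,0,0,0.5,-1],[0,0,0,0,0,0.5,-1],[0,0,0,0,0,0.5,-1],[0,0,0,0,0,0.5,-1],[0,0,0,0,0,0.5,-1]]'; python3 -c "
from h import *
go([.6138,.2005,.033],np.radians(8.4))
snap('wrist','w9')"
```

```text
time_s: 18.98
ee_pos: [0.6162, 0.2042, 0.0993]
tcp_rot: [-0.003, 0.758, -0.652, 0.001]
wrist_force: [2.3, 0.7, -0.5]
gripper_width: 0.0173
grasp_force: 24.7
time_s: 19.4
ee_pos: [0.6137, 0.198, 0.0945]
tcp_rot: [-0.002, 0.757, -0.653, 0.001]
wrist_force: [-0.3, -0.7, -0.0]
gripper_width: 0.0171
grasp_force: 24.7
t 19.4 turn [-0.2  0.  -0. ] shift [-0.24 -0.03  6.15] tcp [0.6137 0.198  0.0945] q6 -1.41
```

View pics/w9.png

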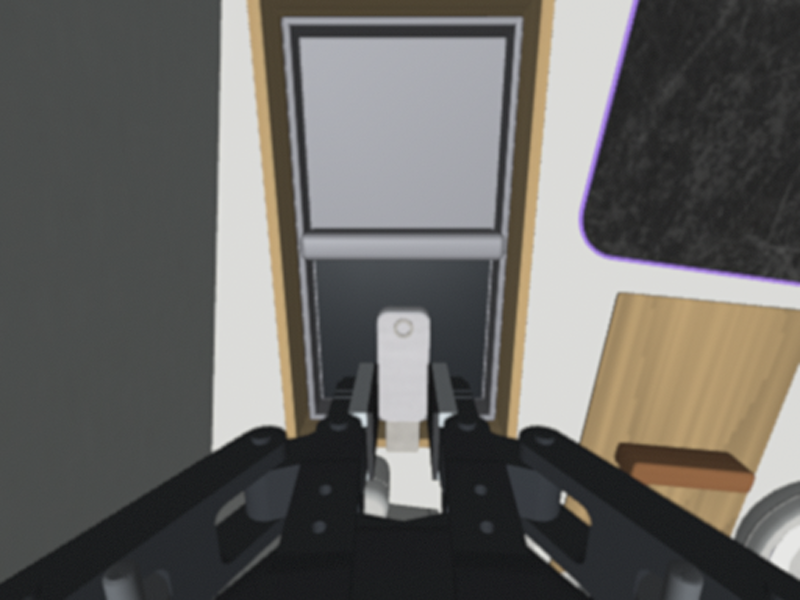

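The stick hangs straight over the felt half (felt floor roughly rows 262–398, columns 318–490); checking its y fit before lowering.

```bash
python3 -c "
from h import *
W=load('w9');s,r=state()
for n,u,v,z in(('rib edge',402,258,.05),('rib far',402,236,.05),('bay end rim outer',402,418,.044),('felt end',402,398,.0285),('rim -y outer',402,19,.044)): print(n,r.inv().apply(plane(W,u,v,z)-s['ee_pos']).round(4))
a,b=plane(W,404,310,s['ee_pos'][2]),plane(W,404,450,s['ee_pos'][2]);print('stick',r.inv().apply((a+b)/2-s['ee_pos']).round(4),np.linalg.norm(a-b))"
```

```text
rib edge [0.0377 0.0003 0.0443]
rib far [0.0473 0.0003 0.0443]
bay end rim outer [-0.0454  0.0002  0.0503]
felt end [-0.0426  0.0002  0.0658]
rim -y outer [0.1302 0.0003 0.0502]
stick [-0.0003  0.0011 -0.    ] 0.056295443296042094
```

```bash
python3 -m creep '[[0,0,0,-0.24,0,1.5,-1],[0,0,0,-0.24,0,3,-1],[0,0,0,-0.24,0,4.5,-1],[0,0,0,-0.24,0,5.8,-1],[0,0,0,-0.24,0,5.8,-1]]';python3 -m creep '[[0,0,0,0,0,0.15,-1],[0,0,0,0,0,0.3,-1],[0,0,0,0,0,0.35,-1],[0,0,0,0,0,0.35,-1],[0,0,0,0,0,0.35,-1]]'
```

```text
time_s: 19.87
ee_pos: [0.6118, 0.2003, 0.0331]
tcp_rot: [0.0, 0.757, -0.653, -0.0]
wrist_force: [-0.5, 0.1, -0.3]
gripper_width: 0.0167
grasp_force: 24.7
time_s: 20.28
ee_pos: [0.6135, 0.2012, 0.0323]
tcp_rot: [-0.002, 0.757, -0.653, 0.001]
wrist_force: [-0.0, -0.0, -0.7]
gripper_width: 0.0173
grasp_force: 24.7
```

```bash
python3 -m creep '[[0,0,0,0,0,0.1,-1],[0,0,0,0,0,0.1,-1],[0,0,0,0,0,0.1,-0.3],[0,0,0,0,0,0.1,-0.3],[0,0,0,0,0,0.1,-0.3]]';python3 -m creep '[[0,0,0,0,0,0,-0.3],[0,0,0,0,0,-1,-0.3],[0,0,0,0,0,-4,-0.3],[0,0,0,0,0,-8,-0.3],[0,0,0,0,0,-12,1]]';python3 -c "
from h import *
go([.457,.0063,.1],np.radians(57))
snap('wrist','w10')"
```

```text
time_s: 20.7
ee_pos: [0.6132, 0.2011, 0.0307]
tcp_rot: [-0.001, 0.757, -0.653, 0.001]
wrist_force: [0.4, 0.0, -0.4]
gripper_width: 0.0305
grasp_force: 0.0
time_s: 21.12
ee_pos: [0.612, 0.2007, 0.1523]
tcp_rot: [-0.001, 0.757, -0.653, 0.0]
wrist_force: [0.8, 0.2, -0.0]
gripper_width: 0.0407
grasp_force: 0.0
t 21.12 turn [ -0.1  -0.  -48.5] shift [16.95 18.2   5.2 ] tcp [0.612  0.2007 0.1523] q6 -1.4
```

Views used: 11. Moving on to the eraser.

```bash
python3 -m creep '[[0,0,-6,2,2,0,1],[0,0,-12,4.5,5,0,1],[0,0,-19,7,8,0,1],[0,0,-26,9.5,11,0,1],[0,0,-33,12,13.5,0,1]]'; python3 -c "
from h import *
go([.457,.0063,.1],np.radians(57))"
```

```text
time_s: 21.58
ee_pos: [0.495, 0.0614, 0.1508]
tcp_rot: [-0.001, 0.913, -0.408, 0.001]
wrist_force: [1.2, -1.3, 0.5]
gripper_width: 0.0855
grasp_force: 0.0
t 21.58 turn [ -0.1  -0.1 -15.2] shift [1.56 6.52 5.06] tcp [0.495  0.0614 0.1508] q6 -2.18
```

```bash
python3 -m creep '[[0,0,-5,0.5,2,1,1],[0,0,-10,1,4,3,1],[0,0,-15.2,1.6,6.5,5,0.5],[0,0,-15.2,1.6,6.5,8,0.2],[0,0,-15.2,1.6,6.5,10,0.2]]';  python3 -c "
from h import *
go([.457,.0063,.0075],np.radians(57))"
```

```text
time_s: 22.0
ee_pos: [0.4582, 0.0065, 0.0492]
tcp_rot: [-0.001, 0.958, -0.287, 0.001]
wrist_force: [-0.7, 0.9, -0.4]
gripper_width: 0.0522
grasp_force: 0.0
t 22.0 turn [-0.1 -0.1 -0.4] shift [-0.09  0.09  4.17] tcp [0.4582 0.0065 0.0492] q6 -2.54
```

```bash
python3 -m creep '[[0,0,0,-0.05,0.05,1.5,0.2],[0,0,0,-0.05,0.05,3,0.2],[0,0,0,-0.05,0.05,4.2,0.2],[0,0,0,-0.05,0.05,4.2,0.2],[0,0,0,-0.05,0.05,4.2,-1]]'; python3 -m creep '[[0,0,0,0,0,0,-1],[0,0,0,0,0,0,-1],[0,0,0,0,0,0,-1],[0,0,0,0,0,0,-1],[0,0,0,0,0,0,-1]]' 20; python3 -m creep '[[0,0,0,0,0,-1,-1],[0,0,0,0,0,-4,-1],[0,0,0,0,0,-8,-1],[0,0,0,0,0,-12,-1],[0,0,0,0,0,-12,-1]]';  python3 -c "
from h import *
go([.6277,.1095,.1],np.radians(8.4))
W=snap('wrist','w11');T=snap('top','t11')
a=cv2.imread('pics/w11.png');b=cv2.imread('pics/t11.png')
cv2.imwrite('pics/c11.png',np.vstack([cv2.resize(a[200:500,200:600],(600,450))[:, :],cv2.resize(b[150:300,240:540],(600,300))[:150*2]])[:, :])
cv2.imwrite('pics/c11.png',np.hstack([a[200:500,200:600],cv2.resize(b[160:280,245:405],(400,300))]))"
```

```text
time_s: 22.42
ee_pos: [0.4584, 0.0074, 0.0084]
tcp_rot: [-0.001, 0.958, -0.287, 0.001]
wrist_force: [0.7, -0.1, 0.3]
gripper_width: 0.0407
grasp_force: 0.0
time_s: 22.83
ee_pos: [0.4592, 0.0074, 0.0092]
tcp_rot: [-0.001, 0.958, -0.287, 0.002]
wrist_force: [-1.9, -0.2, 7.8]
gripper_width: 0.0222
grasp_force: 21.8
time_s: 23.25
ee_pos: [0.4616, 0.0074, 0.1356]
tcp_rot: [-0.002, 0.958, -0.287, 0.006]
wrist_force: [1.2, -0.6, 0.5]
gripper_width: 0.0222
grasp_force: 21.0
t 23.25 turn [-0.7 -0.3 48.3] shift [  8.22 -17.63   3.78] tcp [0.4616 0.0074 0.1356] q6 -2.54
```

View pics/c11.png

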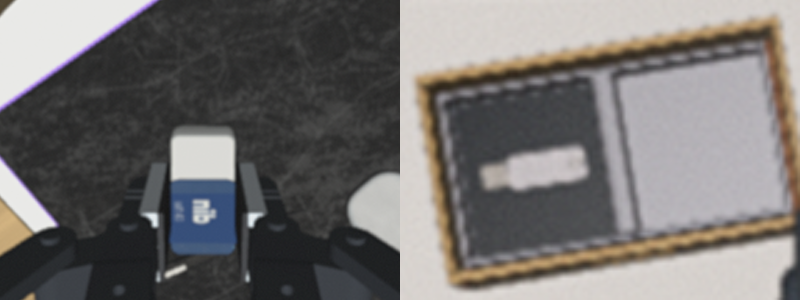

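The eraser is held straight; the stick lies flat in the felt half.

```bash
python3 -m creep '[[0,0,6,1,-2,0,-1],[0,0,13,2.5,-5,0,-1],[0,0,20,4,-8.5,0,-1],[0,0,27,5.5,-12,0,-1],[0,0,34,7,-15,0,-1]]'; python3 -c "
from h import *
go([.627,.1100,.09],np.radians(8.4))"
```

```text
time_s: 23.77
ee_pos: [0.6, 0.0956, 0.1274]
tcp_rot: [-0.001, 0.831, -0.557, 0.0]
wrist_force: [0.8, -0.5, 0.4]
gripper_width: 0.0222
grasp_force: 21.0
t 23.77 turn [-0.1  0.  13.9] shift [-0.31 -3.04  3.75] tcp [0.6    0.0956 0.1274] q6 -1.8
```

```bash
python3 -m creep '[[0,0,7,-0.1,-1.5,0,-1],[0,0,13.9,-0.3,-3,0,-1],[0,0,13.9,-0.3,-3,1.5,-1],[0,0,13.9,-0.3,-3,3,-1],[0,0,13.9,-0.3,-3,3,-1]]'; python3 -m creep '[[0,0,0,0,0,0,-1],[0,0,0,0,0,0,-1],[0,0,0,0,0,0,-1],[0,0,0,0,0,0,-1],[0,0,0,0,0,0,-1]]'; python3 -c "
from h import *
go([.627,.1105,.033],np.radians(8.4))"
```

```text
time_s: 24.18
ee_pos: [0.6237, 0.1083, 0.0946]
tcp_rot: [0.001, 0.759, -0.651, -0.001]
wrist_force: [-0.3, -0.6, -1.4]
gripper_width: 0.0223
grasp_force: 21.0
time_s: 24.6
ee_pos: [0.626, 0.1085, 0.0993]
tcp_rot: [-0.002, 0.759, -0.651, 0.001]
wrist_force: [-0.4, -0.6, 0.1]
gripper_width: 0.0218
grasp_force: 21.0
t 24.6 turn [-0.2  0.   0.3] shift [-0.18 -0.11  6.63] tcp [0.626  0.1085 0.0993] q6 -1.55
```

```bash
python3 -m creep '[[0,0,0,-0.18,-0.1,1.5,-1],[0,0,0,-0.18,-0.1,3,-1],[0,0,0,-0.18,-0.1,4.5,-1],[0,0,0,-0.18,-0.1,6,-1],[0,0,0,-0.18,-0.1,6.3,-1]]';python3 -m creep '[[0,0,0,0,0,0.15,-1],[0,0,0,0,0,0.25,-1],[0,0,0,0,0,0.25,-1],[0,0,0,0,0,0.25,-1],[0,0,0,0,0,0.25,-1]]'
```

```text
time_s: 25.02
ee_pos: [0.6254, 0.1102, 0.0336]
tcp_rot: [-0.0, 0.759, -0.651, -0.0]
wrist_force: [-0.6, 1.4, -0.3]
gripper_width: 0.0224
grasp_force: 21.0
time_s: 25.43
ee_pos: [0.6271, 0.1106, 0.0339]
tcp_rot: [-0.002, 0.759, -0.651, 0.001]
wrist_force: [-0.6, -0.5, -0.0]
gripper_width: 0.0221
grasp_force: 21.0
```

```bash
python3 -m creep '[[0,0,0,0,0,0.1,-1],[0,0,0,0,0,0.15,-1],[0,0,0,0,0,0.15,-1],[0,0,0,0,0,0.15,-0.12],[0,0,0,0,0,0.15,-0.12]]';python3 -m creep '[[0,0,0,0,0,0,-0.12],[0,0,0,0,0,-1,-0.12],[0,0,0,0,0,-4,-0.12],[0,0,0,0,0,-8,-0.12],[0,0,0,0,0,-12,1]]';python3 -m creep '[[0,0,7,3,0,-1,1],[0,0,14,6,0,-1,1],[0,0,21,9,0,-1,1],[0,0,28,9,2,-1,1],[0,0,35,9,4,-1,1]]';python3 -c "
from h import *
go([.4383,.2645,.13],np.radians(92.6))
snap('top','t12')"
```

```text
time_s: 25.85
ee_pos: [0.6267, 0.1105, 0.0317]
tcp_rot: [-0.001, 0.759, -0.651, 0.001]
wrist_force: [0.5, -0.2, -0.3]
gripper_width: 0.0378
grasp_force: 0.0
time_s: 26.27
ee_pos: [0.6254, 0.1102, 0.1532]
tcp_rot: [-0.001, 0.759, -0.651, 0.0]
wrist_force: [1.3, 1.8, -0.4]
gripper_width: 0.048
grasp_force: 0.0
time_s: 26.68
ee_pos: [0.6004, 0.0136, 0.1616]
tcp_rot: [0.001, -0.525, 0.851, -0.0]
wrist_force: [-1.0, -0.0, -0.4]
gripper_width: 0.0855
grasp_force: 0.0
t 26.68 turn [-0.1  0.2 60.7] shift [-15.11  25.77   3.14] tcp [0.6004 0.0136 0.1616] q6 -1.08
```

```bash
python3 -m creep '[[0,0,7,-2,3,0,1],[0,0,14,-4,6,0,1],[0,0,21,-6,9.5,0,1],[0,0,28,-8,13,0,1],[0,0,35,-9,16,0,1]]';python3 -c "
from h import *
go([.4383,.2645,.13],np.radians(92.6))
T,S,W=load('top0'),load('scene0'),load('w1')
print(tri([(T,130,505),(S,122,145),(W,735,95)]),tri([(T,205,460),(S,165,265),(W,603,125)]))
s,r=state();o,_=ray(ctrl.camera_params('wrist'),400,300);print('cam in tool',r.inv().apply(o-s['ee_pos']))"
```

```text
time_s: 27.15
ee_pos: [0.4957, 0.1687, 0.162]
tcp_rot: [0.002, -0.248, 0.969, 0.0]
wrist_force: [0.7, -0.3, -0.3]
gripper_width: 0.0854
grasp_force: 0.0
t 27.15 turn [ 0.   0.2 26.2] shift [ 0.44 11.17  3.2 ] tcp [0.4957 0.1687 0.162 ] q6 -0.17
(array([0.31257557, 0.32985519, 0.24808519]), np.float64(0.005200850058815748)) (array([0.30937009, 0.32608372, 0.04917547]), np.float64(0.004932383920015521))
cam in tool [ 0.07391674  0.00149114 -0.14242768]
```

```bash
python3 -m creep '[[0,0,6,0.1,2.5,0,1],[0,0,13,0.2,5.5,0,0.8],[0,0,20,0.4,8.5,1,0.5],[0,0,26.2,0.45,11.2,2,0.5],[0,0,26.2,0.45,11.2,4,0.5]]';python3 -m creep '[[0,0,0,0,0,0,0.5],[0,0,0,0,0,0,0.5],[0,0,0,0,0,0,0.5],[0,0,0,0,0,0,0.5],[0,0,0,0,0,0,0.5]]';python3 -c "
from h import *
go([.4383,.2645,.0145],np.radians(92.6))
snap('wrist','w12')
im=cv2.cvtColor(cv2.imread('pics/w12.png'),cv2.COLOR_BGR2HSV);m=cv2.inRange(im,(3,110,60),(14,255,220));n,l,st,c=cv2.connectedComponentsWithStats(m)
for i in np.argsort(-st[1:,4])[:3]+1: print(st[i],c[i].round(1),cv2.minAreaRect(np.argwhere(l==i)[:,::-1].astype(np.float32)))"
```

```text
time_s: 27.57
ee_pos: [0.4374, 0.2664, 0.1232]
tcp_rot: [0.003, -0.022, 1.0, 0.002]
wrist_force: [0.9, -0.2, -0.3]
gripper_width: 0.0639
grasp_force: 0.0
time_s: 27.98
ee_pos: [0.4393, 0.2622, 0.1222]
tcp_rot: [0.002, -0.025, 1.0, 0.001]
wrist_force: [-0.6, 0.3, -0.2]
gripper_width: 0.0639
grasp_force: 0.0
t 27.98 turn [0.1 0.2 0.2] shift [ 0.13  0.22 10.77] tcp [0.4393 0.2622 0.1222] q6 0.49
[ 393  245   24  119 2621] [404.8 303.4] ((404.5, 304.0), (118.0, 23.0), 90.0)
[355 477   9   9  36] [359.  481.1] ((358.8382263183594, 480.60296630859375), (6.516945838928223, 8.746427536010742), 30.963754653930664)
[358 459   9   8  32] [361.6 462.6] ((362.1700134277344, 462.69000244140625), (6.222539901733398, 8.626703262329102), 81.8698959350586)
```

```bash
python3 -c "
from h import *
W=load('w12');s,r=state()
for z in(.032,.026):
  a,b=plane(W,404.5,246,z),plane(W,404.5,363,z);print(np.linalg.norm(a-b),(a+b)/2,r.inv().apply((a+b)/2-s['ee_pos']))
go([.4383,.2645,.0145],np.radians(92.6))"
```

```text
0.06892544104967177 [0.43651482 0.2646304  0.032     ] [0.00286916 0.00234742 0.0900148 ]
0.07070539346857677 [0.4383817  0.26475776 0.026     ] [0.00102035 0.00237537 0.09602168]
t 28.03 turn [0.1 0.2 0.2] shift [ 0.12  0.21 10.75] tcp [0.4392 0.2623 0.122 ] q6 0.49
```

Shift 0.2 cm in x and 0.2 cm in y, then straight down on the handle.

```bash
python3 -m creep '[[0,0,0,0.2,0.2,3,0.2],[0,0,0,0.2,0.2,6,0.2],[0,0,0,0.2,0.2,9,0.2],[0,0,0,0.2,0.2,10.7,0.2],[0,0,0,0.2,0.2,10.7,0.2]]';python3 -m creep '[[0,0,0,0,0,0,-1],[0,0,0,0,0,0,-1],[0,0,0,0,0,0,-1],[0,0,0,0,0,0,-1],[0,0,0,0,0,0,-1]]' 60;python3 -m creep '[[0,0,0,0,0,-0.5,-1],[0,0,0,0,0,-2,-1],[0,0,0,0,0,-5,-1],[0,0,0,0,0,-9,-1],[0,0,0,0,0,-12,-1]]';python3 -c "
from h import *
go([.608,.155,.13],np.radians(98.4))"
```

```text
time_s: 28.45
ee_pos: [0.435, 0.2631, 0.0114]
tcp_rot: [-0.001, -0.025, 1.0, -0.001]
wrist_force: [-2.0, -0.0, -1.3]
gripper_width: 0.0509
grasp_force: 0.0
time_s: 28.87
ee_pos: [0.4378, 0.2651, 0.0161]
tcp_rot: [0.003, -0.025, 1.0, 0.001]
wrist_force: [-1.9, -2.1, 9.3]
gripper_width: 0.0126
grasp_force: 59.7
time_s: 29.28
ee_pos: [0.4365, 0.2645, 0.1377]
tcp_rot: [0.002, -0.025, 1.0, 0.001]
wrist_force: [1.8, 0.6, -2.3]
gripper_width: 0.0123
grasp_force: 58.9
t 29.28 turn [ 0.1  0.2 -5.5] shift [-16.58 -11.79   0.82] tcp [0.4365 0.2645 0.1377] q6 0.5
```

```bash
python3 -m creep '[[0,0,0,-1.5,-2,0,-1],[0,0,-1,-4,-4.5,0,-1],[0,0,-2,-7,-7,0,-1],[0,0,-4,-10,-9.5,0,-1],[0,0,-5.5,-13,-11.5,0,-1]]';python3 -c "
from h import *
go([.608,.155,.11],np.radians(98.4))"
```

```text
time_s: 29.7
ee_pos: [0.5733, 0.1542, 0.1359]
tcp_rot: [0.002, -0.074, 0.997, 0.0]
wrist_force: [-0.0, 0.8, -1.1]
gripper_width: 0.0125
grasp_force: 58.9
t 29.7 turn [0.  0.2 0. ] shift [-3.43 -0.43  2.6 ] tcp [0.5733 0.1542 0.1359] q6 0.12
```

```bash
python3 -m creep '[[0,0,0,-1.5,-0.2,0,-1],[0,0,0,-3,-0.3,1,-1],[0,0,0,-4.5,-0.5,2,-1],[0,0,0,-4.8,-0.6,3,-1],[0,0,0,-4.8,-0.6,4,-1]]';python3 -m creep '[[0,0,0,0,0,0,-1],[0,0,0,0,0,0,-1],[0,0,0,0,0,0,-1],[0,0,0,0,0,0,-1],[0,0,0,0,0,0,-1]]';python3 -c "
from h import *
go([.621,.1555,.067],np.radians(98.4))
W=snap('wrist','w13')
im=cv2.cvtColor(cv2.imread('pics/w13.png'),cv2.COLOR_BGR2GRAY)"
```

```text
time_s: 30.12
ee_pos: [0.6209, 0.157, 0.0943]
tcp_rot: [0.002, -0.073, 0.997, 0.0]
wrist_force: [-0.5, 0.1, -2.2]
gripper_width: 0.0123
grasp_force: 59.0
time_s: 30.53
ee_pos: [0.6204, 0.1573, 0.0955]
tcp_rot: [0.002, -0.073, 0.997, 0.0]
wrist_force: [0.9, -0.2, -2.8]
gripper_width: 0.0123
grasp_force: 58.9
t 30.53 turn [ 0.   0.2 -0. ] shift [-0.02 -0.19  2.85] tcp [0.6204 0.1573 0.0955] q6 0.1
```

View pics/w13.png

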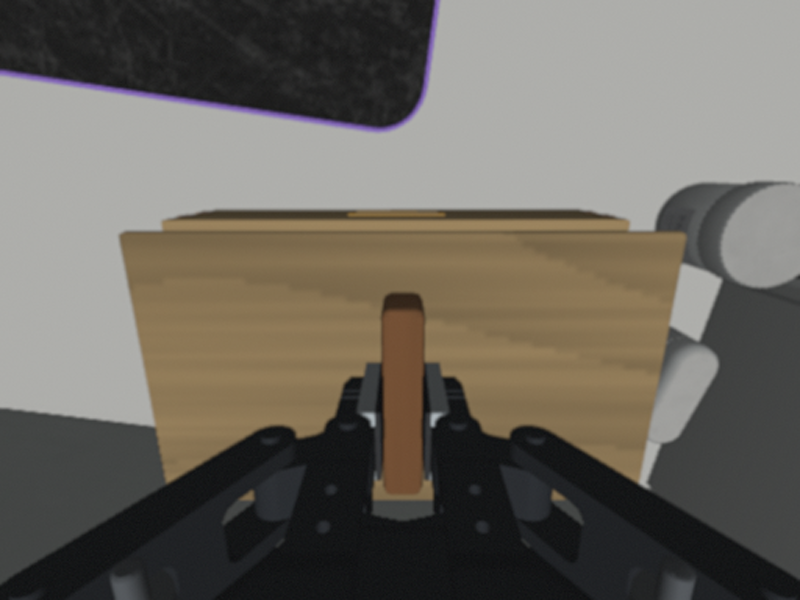

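Lid edge at (121,234)-(685,234), box rim edge just behind at (163,221)-(629,221), parallel.

```bash
python3 -c "
from h import *
W=load('w13');s,r=state();z=s['ee_pos'][2]
for q in((121,234,z-.0061),(685,234,z-.0061),(163,221,.056),(629,221,.056)):
  print(q,[r.inv().apply(plane(W,q[0],q[1],q[2]+d)-s['ee_pos']).round(4) for d in(0,-.004)])"
```

```text
(121, 234, np.float64(0.08924050052721841)) [array([ 0.0548, -0.0946,  0.0058]), array([ 0.0542, -0.0972,  0.0098])]
(685, 234, np.float64(0.08924050052721841)) [array([0.0548, 0.0977, 0.006 ]), array([0.0543, 0.1003, 0.01  ])]
(163, 221, 0.056) [array([ 0.0558, -0.0978,  0.0391]), array([ 0.0553, -0.1   ,  0.0431])]
(629, 221, 0.056) [array([0.0558, 0.0952, 0.0392]), array([0.0554, 0.0972, 0.0432])]
```

```bash
python3 -m creep '[[0,0,0,0.05,-0.27,0,-1],[0,0,0,0.05,-0.27,0.6,-1],[0,0,0,0.05,-0.27,1.2,-1],[0,0,0,0.05,-0.27,1.8,-1],[0,0,0,0.05,-0.27,2,-1]]';python3 -m creep '[[0,0,0,0,0,0.15,-1],[0,0,0,0,0,0.3,-1],[0,0,0,0,0,0.45,-1],[0,0,0,0,0,0.6,-1],[0,0,0,0,0,0.6,-1]]'
```

```text
time_s: 31.0
ee_pos: [0.6196, 0.1542, 0.073]
tcp_rot: [0.0, -0.073, 0.997, 0.0]
wrist_force: [-0.8, 0.2, -3.0]
gripper_width: 0.0121
grasp_force: 59.0
time_s: 31.42
ee_pos: [0.6203, 0.1544, 0.0684]
tcp_rot: [0.001, -0.073, 0.997, 0.0]
wrist_force: [-0.2, 0.2, -1.3]
gripper_width: 0.0123
grasp_force: 59.0
```

```bash
python3 -m creep '[[0,0,0,0,0,0.1,-1],[0,0,0,0,0,0.2,-1],[0,0,0,0,0,0.2,-1],[0,0,0,0,0,0.2,-1],[0,0,0,0,0,0.2,-1]]'
```

```text
time_s: 31.83
ee_pos: [0.6205, 0.1545, 0.0671]
tcp_rot: [0.002, -0.073, 0.997, 0.0]
wrist_force: [-2.4, -0.2, 5.9]
gripper_width: 0.0124
grasp_force: 59.9
```

Contact at TCP 0.0671, exactly the seated height. Release, retreat, look.

```bash
python3 -m creep '[[0,0,0,0,0,0,-0.2],[0,0,0,0,0,0,-0.2],[0,0,0,0,0,0,0],[0,0,0,0,0,0,0],[0,0,0,0,0,0,0]]';python3 -m creep '[[0,0,0,0,0,-1,0],[0,0,0,0,0,-4,0],[0,0,0,0,0,-8,0.5],[0,0,0,0,0,-12,1],[0,0,0,3,0,-13,1]]';python3 -m creep '[[0,0,0,4,0,0,1],[0,0,0,8,0,0,1],[0,0,0,12,0,0,1],[0,0,0,12,0,0,1],[0,0,0,12,0,0,1]]';python3 -c "
from h import *
print(state()[0]['ee_pos'])
snap('wrist','w14');snap('top','t14');snap('scene','s14')
a,b,c=[cv2.imread(f'pics/{k}14.png') for k in 'wts']
cv2.imwrite('pics/c14.png',np.vstack([np.hstack([b[150:300,220:420].repeat(2,0).repeat(2,1),cv2.resize(c[170:320,310:510],(400,300))]),cv2.resize(a[150:375],(800,300))]))"
```

```text
time_s: 32.25
ee_pos: [0.6204, 0.1544, 0.0666]
tcp_rot: [0.001, -0.073, 0.997, 0.0]
wrist_force: [0.8, 1.1, 0.4]
gripper_width: 0.043
grasp_force: 0.0
time_s: 32.67
ee_pos: [0.5977, 0.1515, 0.2054]
tcp_rot: [0.009, -0.073, 0.997, 0.002]
wrist_force: [1.6, 0.2, 1.1]
gripper_width: 0.0771
grasp_force: 0.0
time_s: 33.08
ee_pos: [0.4699, 0.1322, 0.1974]
tcp_rot: [0.002, -0.073, 0.997, 0.0]
wrist_force: [0.8, -0.1, 0.7]
gripper_width: 0.0854
grasp_force: 0.0
[0.46990791 0.13223093 0.19738556]
```

View pics/c14.png

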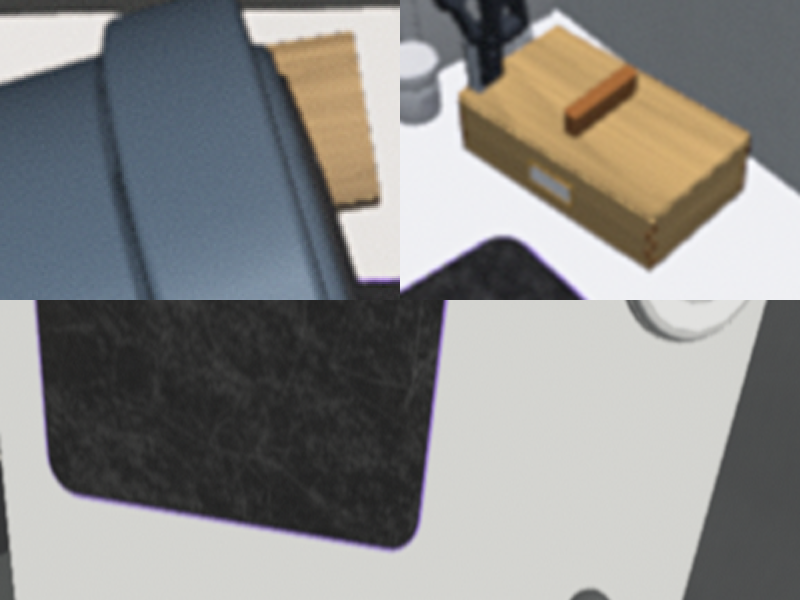

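The scene view (upper right) shows the lid flush on the box all round with no gap at the rim, and the gripper is clear of it. Handing in.

```bash
python3 -c "
from workcell import ctrl
print(ctrl.job_done())"
```

```text
the job is handed in; nothing more can be done
None
```

I packed the box in the order asked (hub, tray, memory stick, eraser, lid) and handed it in after about 33 s of the 144 s; the last picture shows the lid flush all round and the box level, and no verdict came back.

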